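# Put the level away in its case

## Robot

A 6-joint arm with a two-finger parallel gripper is mounted at the origin on the work surface. World frame = base frame: x ahead of the robot, y to its left, z up, the work surface at z = 0. Lengths are in mm, angles in rad, forces in N, time in s.
With the tool pointing down it reaches from about 350 to 775 mm from the base axis. Payload 7.3 kg.
Tool frame: the origin (TCP) lies between the finger pads; the fingertips stand 14 mm ahead of it and the grasp point (between the pads) lies 5 mm behind it; y points along the fingers, z is the direction in which the jaws open and shut, and the axes are right-handed (so a half turn about y gives the same grasp; the last joint's range is limited). The gripper opens to 92 mm and grips with 3 to 60 N. Pads are 19 mm wide; open, the fingers measure 130 mm over their backs; the gripper's body (75 mm by 190 mm) begins 47 mm behind the grasp point.
Start: joints at [-1.411, 0.342, 1.524, -0, 1.275, -0.146], TCP at [158.077, -500.658, 203.641] pointing down, gripper open.
Joint ranges: [-2.53, 2.53], [-0.77, 2.02], [0.04, 2.7], [-1, 4.14], [0.28, 2.66], [-3.11, 3.11]. Speed limits (rad/s): [2.57, 2.57, 3.14, 3.14, 3.14, 3.14].

## Interface

Orientations are given as [roll, pitch, yaw] about the fixed x, y, z axes, in that order (R = Rz(yaw) Ry(pitch) Rx(roll)).
In Python, from plant import bot, vision, order gives the robot as it stands.
- The arm moves only by the tool apply_moves, never from a script. Its argument "rows" is a list of rows, each a list of 3 entries, a list of its own where there are three numbers: the shift along the tool's x, y, z in cm, then the turn about the tool's y in rad, then the finger opening in cm, from 0 to 9.18. A call has 1 to 5 rows; each row is the pose to reach, as a shift and turn from the pose measured when the call began, along the tool's axes at that moment; what a row does not reach only later rows make up. A row lasts 1/8 s, in which the tool goes at most 62.5 mm and 10.7 degrees, less where a joint would pass 70% of its speed; a pose out of reach is approached as far as the arm can. A call with a gripper value outside its range is refused whole. The fingers move at their own pace and stop on an object; the grip force is fixed at half the most. Time passes only in rows, so rows that repeat a pose let the fingers close. It gives the time, the measured TCP pose, the force and the opening at its end, in the units of the state.
- bot.get_obs(): the state, without advancing time (a new reading comes with each control period).
- vision.capture(name): name is "side" or "top" or "wrist"; returns the picture (480x640x3 uint8, red, green, blue); there is no depth.
- vision.camera_info(name): a dict with "mtx" (3x3 intrinsics, pixels), "distortion" ([k1, k2, p1, p2, k3] as OpenCV has them; the pictures are not rectified), "rvec" (rotation vector, rad) and "tvec" (3), from world to camera coordinates, as OpenCV has them. Camera axes: x right, y down, z forward; pixel columns grow to the right and rows downward; lengths in mm; the calibration is good to about 2 mm. A picture is of the moment at which its call begins: read the wrist's pose just before it. camera_info takes no time and is no camera call; for the wrist camera it gives the pose at the moment of the call.
- order.close_job(): hands the job in, once; it reports no verdict.
The state is a dict: "time": time; "joint_positions": joint angles; "dq": joint speeds; "tau": joint torques, N m; "tool_pos": TCP position; "tcp_rot": TCP orientation; "contact_force": force on the tool from outside, world axes, zero at the start; "moment": the same for the moment, N m; "grip_width": finger opening in mm.
Only numpy, scipy, OpenCV 4.12 (cv2) and the standard library are available. Lean on these libraries where they do the work, as an engineer would, in place of code of your own. Each camera call takes 0.05 s, during which the arm holds its last target.

## Task

Put the aluminium pocket level away in its open steel case: ease one end in under the keeper plate on the side away from the hinge, push it back against the sprung pad there until the other end can go down past the fixed lip by the hinge, and let the spring carry it home beneath that lip. When it lies flat with nothing standing above the rim, gently shut the lid all the way; do not force the level or slam the lid, and leave the other things where they lie.

Things in the scene. Friction and masses are not known exactly. Their poses are not given: they have to be found in the camera images.
- level_mid (a point): centre (half-way up) of the pocket level: plain aluminium bar 120 long (its x), 26 wide (y), 20 high (z), about 0.2 kg, black end caps, a small vial window on top. Starts flat on the bench, left or right of the case (the steel offcut on the other side is thinner, without a window). Either end may go in first.
- case: open grey steel case, fixed, outer 164 (x) x 150 (y) x 38 high, walls and floor 4 thick; origin under its centre, x towards the hinge (away from the robot), z up. The level's bed runs along x at y = -22. Beside it the floor is free for fingers: to y -71, and to y 34 where a divider (26 high) stands; in the bay beyond it lies the feeler set.
- lid_hinge (a point): on the hinge axis of the lid, in the middle of the case's far rim, case (82, 0, 38.5); its x, y and z turn with the lid, the axis is y
- lid_edge (a point): middle of the lid's free edge on its outer face, 164 from the hinge axis; z is the lid's outward normal (up when shut)
- lid (a joint): lid angle, rad: 0 shut, 1.57 upright, 1.95 leaning fully back, away from the robot. A flat plate 164 x 150 x 5, 0.45 kg, no handle; the stiff hinge keeps it where it is left (it does not fall shut), about 4 N at its free edge moves it. Push it round from behind near its free edge, then down from above until it stops on the rim.
- feeler: bystander: closed steel feeler set 90 x 18 x 14, in the side bay of the case, below the rim; origin under its centre
- offcut: bystander: offcut of steel flat bar, 105 x 30 x 12; origin under its centre; lies on the other side of the case from the level
- disc: bystander: grinding disc, diameter 114, 9 high; origin under its centre
- pliers: bystander: pliers with orange grips, about 190 x 52 x 17; origin under the pivot
- chalk: bystander: soapstone in a steel holder, 135 x 13 x 10; origin near its centre, on the bench
- brush: bystander: wire brush with a wooden back, 240 x 26 x 38; origin under its centre
- home (a point): where the centre of the level belongs: case (6, -22, 14); axes as the case. There the level lies on the floor, top at z 24 (rim 38), far end (x 66) against the heel block, 5 under the lip, near end (x -54) 4 under the keeper. It must go in near end low, tilted 16 to 20 degrees, then swing level with the pad pushed back; laid in flat it ends on keeper or lip.
- keeper_edge (a point): lower inner edge of the steel keeper plate at the near end, case (-50, -22, 31). The plate covers x -78 to -50, z 31 to 34, on two cheeks (x -78 to -46, same height) that leave 32 clear across for the level.
- pad_solid (a point): centre of the face of the black sprung pad when pushed fully back: case (-62.8, -22, 15.5), under the keeper; face 28 wide, z 5 to 26, looks to +x. Free it stands at x -52. Force: 2.5 N at first touch, 3.5 N with the level home, 7.9 N just before it is solid. Only within about 2 mm of solid does the far end swing down past the lip.
- lip_edge (a point): lower inner edge of the fixed steel lip at the hinge end, case (61, -22, 27.5). The lip covers x 61 to 78, z 27.5 to 30, on the heel block (face at x 66) and two cheeks (x 58 to 78) that leave 32 clear across.
Things that resemble listed ones, but are neither listed nor needed, are in the scene too. What is shaped like the case but pink or yellow is not meant.

How it is judged:
By the outcome, as a careful person would: the job done as asked, in the order asked, and still so for the second after the job is handed in, with the robot touching nothing.
It also fails if it takes over 72 s, if anything falls off the work surface, if the arm or the gripper's body presses on something with over 40 N, if the wrist force passes 120 N, or if a joint passes its speed limit or range.

## Working session

There is one attempt and no reset: what is moved stays moved. The work goes in short steps, Python scripts to look and compute and a tool call to move; the robot and the scene stay as the last step left them, time stands still between calls to the robot, and variables do not carry over. Pictures are saved under pics/ and viewed, and the job is handed in when it is done.

Besides the shell and the picture viewer there is one more tool, called after ">>>" as name(argument=value, ...) on one line, values as JSON. apply_moves: Moves the arm, as the interface text tells. Its arguments: {"type":"object","properties":{"rows":{"type":"array","items":{"type":"array"}}},"required":["rows"]}

```bash
ls -la; mkdir -p pics; python3 - <<'E'
from plant import bot, vision, order
import cv2, numpy as np
print(bot.get_obs())
for n in ("top","side","wrist"):
    im=vision.capture(n); cv2.imwrite(f"pics/{n}0.png",cv2.cvtColor(im,cv2.COLOR_RGB2BGR))
    print(n,vision.camera_info(n))
E
```

```text
total 12
drwxr-xr-x  3 agent agent 4096 Dec  7 15:26 .
drwxr-xr-x 23 root  root  4096 Dec  7 15:26 ..
drwxr-xr-x  2 agent agent 4096 Dec  7 15:26 pics
{'time': 0.0, 'joint_positions': array([-1.41099141e+00,  3.42718124e-01,  1.52503230e+00, -1.01090522e-05,
        1.27537908e+00, -1.46028540e-01]), 'dq': array([-1.52127442e-03, -6.71955066e-04,  1.07709573e-04, -1.01179530e-03,
       -7.60417367e-05, -3.75573438e-04]), 'tau': array([ 8.96060264e-04, -4.31234372e+01, -2.44217134e+01,  7.18402304e-02,
        5.59386739e-02, -1.10054689e-04]), 'tool_pos': array([ 158.00354832, -500.19364787,  202.94203757]), 'tcp_rot': array([-1.57231823e+00,  2.14063853e-04, -2.83575641e+00]), 'contact_force': array([ 0.40276594, -0.78228949, -0.32281257]), 'moment': array([-0.03100895,  0.04497978, -0.01512177]), 'grip_width': 91.63017495363974}
top {'mtx': array([[461.08520102,   0.        , 320.76286134],
       [  0.        , 461.08520102, 242.97616291],
       [  0.        ,   0.        ,   1.        ]]), 'distortion': array([-0.07286763,  0.        ,  0.        ,  0.        ,  0.        ]), '
[... 157 characters left out ...]
    , 322.38405863],
       [  0.        , 514.5497709 , 238.57279372],
       [  0.        ,   0.        ,   1.        ]]), 'distortion': array([-0.1519808,  0.       ,  0.       ,  0.       ,  0.       ]), 'rvec': array([ 2.11683683, -0.49237017,  0.28247847]), 'tvec': array([-464.75945324,  147.47343735, 1251.03771361])}
wrist {'mtx': array([[385.2055199 ,   0.        , 317.74437133],
       [  0.        , 385.2055199 , 238.72411353],
       [  0.        ,   0.        ,   1.        ]]), 'distortion': array([-0.08054483,  0.        ,  0.        ,  0.        ,  0.        ]), 'rvec': array([-2.32256444,  1.70189185,  0.26866955]), 'tvec': array([-524.28606942,  -38.56621713,  392.38047445])}
```

View pics/top0.png

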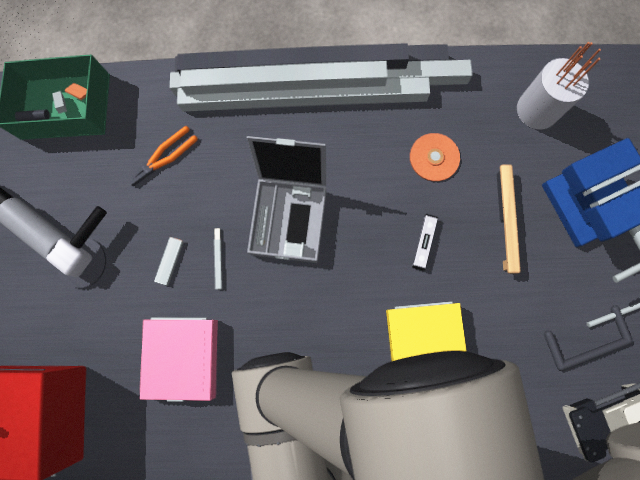

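View pics/side0.png

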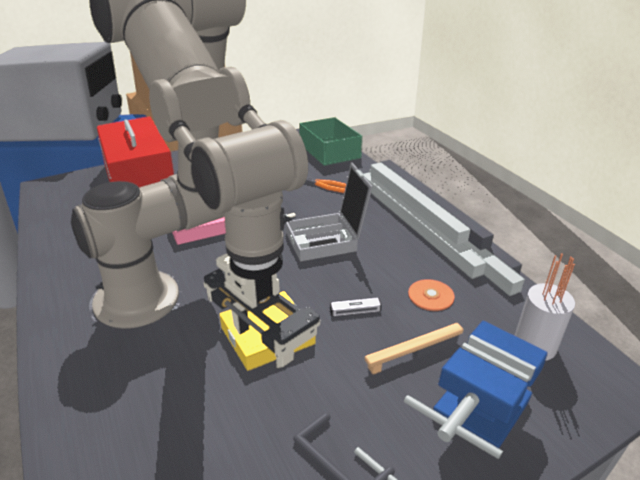

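View pics/wrist0.png

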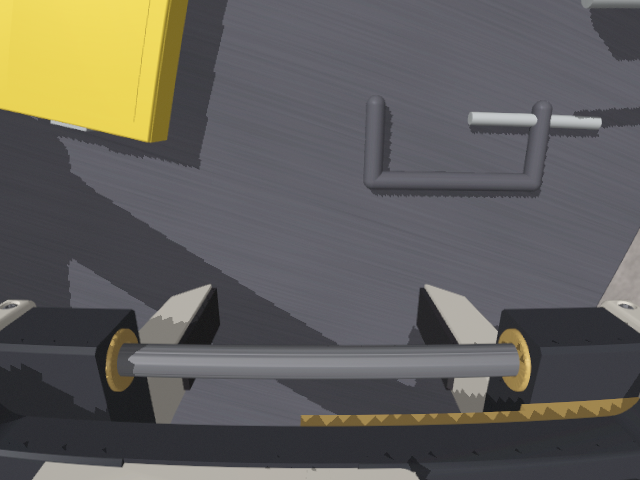

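The top view shows the case near (287,220) with its lid open, the level with its vial window at (426,242), and the offcut at (169,261). Next I'll enlarge the regions to measure them.

```bash
cat > h.py <<'E'
import numpy as np, cv2
from scipy.spatial.transform import Rotation as R
def save(im,name,box=None,s=1):
    if box is not None: im=im[box[1]:box[3],box[0]:box[2]]
    im=cv2.resize(im,None,fx=s,fy=s,interpolation=cv2.INTER_CUBIC)
    cv2.imwrite(f"pics/{name}.png",cv2.cvtColor(im,cv2.COLOR_RGB2BGR))
def px2world(info,uv,z):
    K,d=info["mtx"],info["distortion"]
    u=cv2.undistortPoints(np.float64(uv).reshape(-1,1,2),K,d).reshape(-1,2)
    Rm=cv2.Rodrigues(info["rvec"])[0]; t=info["tvec"]
    c=-Rm.T@t
    d=(Rm.T@np.c_[u,np.ones(len(u))].T).T
    z=np.broadcast_to(z,(len(u),))
    return c+d*((z-c[2])/d[:,2])[:,None]
def proj(info,P):
    return cv2.projectPoints(np.float64(P).reshape(-1,1,3),info["rvec"],info["tvec"],info["mtx"],info["distortion"])[0].reshape(-1,2)
def case2w(cx,cy,yaw,P):
    P=np.atleast_2d(P); c,s=np.cos(yaw),np.sin(yaw)
    return np.c_[cx+c*P[:,0]-s*P[:,1],cy+s*P[:,0]+c*P[:,1],P[:,2]]
E
python3 - <<'E'
import cv2
im=cv2.imread("pics/top0.png")
a=cv2.resize(im[125:275,235:345],None,fx=5,fy=5,interpolation=cv2.INTER_CUBIC)[:, :]
b=cv2.resize(im[200:280,395:455],None,fx=7,fy=7,interpolation=cv2.INTER_CUBIC)
cv2.imwrite("pics/c0.png",cv2.resize(a,None,fx=.8,fy=.8));cv2.imwrite("pics/l0.png",b)
E
```

```text
(no output)
```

View pics/c0.png

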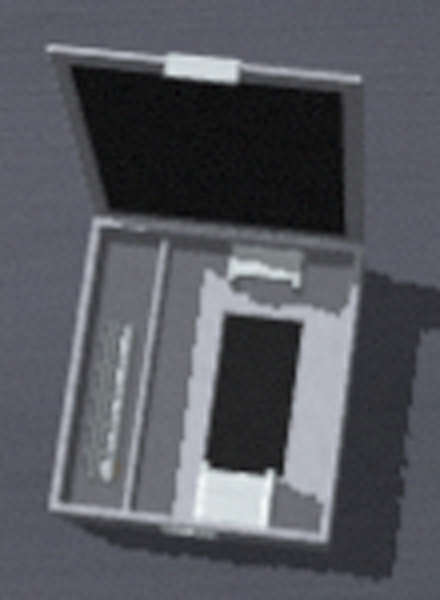

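View pics/l0.png

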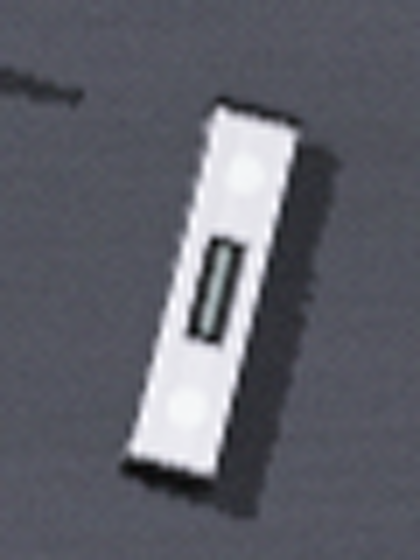

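```bash
python3 - <<'E'
from plant import vision
from h import *
from scipy.optimize import least_squares
I=vision.camera_info("top")
Rm=cv2.Rodrigues(I["rvec"])[0]; print("cam",-Rm.T@I["tvec"])
c=np.array([[52,508],[326,542],[95,220],[360,248]])/4+[235,125]
M=np.array([[-82,75,38],[-82,-75,38],[82,75,38],[82,-75,38.]])
f=lambda p:(proj(I,case2w(*p,M))-c).ravel()
r=least_squares(f,[500,0,0]);print("case",r.x,f(r.x).reshape(-1,2).round(2).tolist())
l=np.array([[218,100],[302,122],[130,455],[215,475]])/7+[395,200]
print(px2world(I,l,20).round(1))
w=px2world(I,np.array([[230,240],[188,338],[245,245],[222,345]])/7+[395,200],20);print(w.round(1),w.mean(0))
p=r.x
# lid angle
e=np.array([[48,47],[360,78]])/4+[235,125]
def lid(a,y): # hinge at (82,0,38.5)
    return [82-164*np.cos(a),y,38.5+164*np.sin(a)]
g=lambda a:(proj(I,case2w(*p,[lid(a[0],75),lid(a[0],-75)]))-e).ravel()
for a0 in (1.0,1.5,1.9):
    q=least_squares(g,[a0]);print(q.x,q.fun.round(2))
E
```

```text
cam [ 300.94241366  -72.05205822 1006.66907535]
case [ 5.24517457e+02  2.96195030e+01 -1.46020687e-01] [[-0.68, 0.64], [0.26, 0.17], [-0.47, -0.49], [0.88, -0.41]]
[[ 529.8 -273.8   20. ]
 [ 521.9 -299.6   20. ]
 [ 419.1 -239.6   20. ]
 [ 412.1 -265.3   20. ]]
[[ 485.1 -274.6   20. ]
 [ 454.8 -259.6   20. ]
 [ 483.4 -279.1   20. ]
 [ 452.3 -270.    20. ]] [ 468.91209969 -270.84002488   20.        ]
[1.77047263] [-0.6  -0.02  0.81  0.01]
[1.77047263] [-0.6  -0.02  0.81  0.01]
[1.77047263] [-0.6  -0.02  0.81  0.01]
```

```bash
cat >> h.py <<'E'
def tool():
    from plant import bot
    o=bot.get_obs(); return o, R.from_euler("xyz",o["tcp_rot"]).as_matrix()
def plan(target,xdir):
    """shift(cm) & turn to bring TCP to target with tool x heading xdir (world yaw rad)"""
    o,T=tool(); s=T.T@(np.array(target)-o["tool_pos"])/10
    cur=np.arctan2(T[1,0],T[0,0])
    d=(xdir-cur+np.pi)%(2*np.pi)-np.pi
    # rotation about tool y (pointing down) by +a turns heading by -a
    return s.round(2), round(-d,4), np.degrees(d)
E
python3 - <<'E'
from h import *
from plant import vision
o,T=tool();print(T.round(3), o["tool_pos"])
I=vision.camera_info("wrist");Rm=cv2.Rodrigues(I["rvec"])[0];c=-Rm.T@I["tvec"];print(c, "in tool",T.T@(c-o["tool_pos"]), "axes",(T.T@Rm.T).round(3))
for xd in (-0.30,-0.30+np.pi): print(plan([470.5,-269.7,150],xd))
E
```

```text
[[-0.954 -0.     0.301]
 [-0.301  0.001 -0.954]
 [-0.    -1.    -0.001]] [ 158.02192351 -500.3167483   203.11063804]
[ 237.55215472 -475.39233531  384.57349589] in tool [-8.33714315e+01 -1.81450424e+02 -2.93103973e-02] axes [[ 0.     0.952  0.306]
 [ 0.    -0.306  0.952]
 [ 1.     0.    -0.   ]]
(array([-36.74,   5.33, -12.58]), np.float64(-2.5358), np.float64(145.28835418741855))
(array([-36.74,   5.33, -12.58]), np.float64(0.6058), np.float64(-34.71164581258144))
```

```bash
python3 - <<'E'
from h import *
print(plan([499,-278.5,150],-0.30))
E
```

```text
(array([-39.19,   5.33, -10.88]), np.float64(-2.5358), np.float64(145.28835418741855))
```

>>> apply_moves(rows=[[[-7,1,-2],-0.18,5],[[-13,2,-4],-0.36,5],[[-19,3,-6],-0.54,5],[[-25,4,-8],-0.72,5],[[-31,5,-9],-0.9,5]])

```text
time: 0.78
tool_pos: [415.0, -326.6, 155.4]
tcp_rot: [-1.571, 0.001, -1.93]
contact_force: [0.3, -1.5, 0.0]
grip_width: 50.9
```

```bash
python3 - <<'E'
from h import *
o,T=tool();print(o["joint_positions"].round(3))
print(plan([499,-278.5,150],-0.30))
E
```

```text
[-8.120e-01  3.920e-01  1.589e+00  1.000e-03  1.161e+00 -4.530e-01]
(array([-7.46,  0.54,  6.17]), np.float64(-1.6299), np.float64(93.38923461139194))
```

>>> apply_moves(rows=[[[-1.5,0,1.2],-0.18,5],[[-3,0,2.4],-0.36,5],[[-4.5,0,3.7],-0.54,5],[[-6,0,5],-0.72,5],[[-7.5,0,6.2],-0.9,5]])

```text
time: 1.4
tool_pos: [499.9, -277.7, 155.0]
tcp_rot: [-1.571, 0.002, -1.024]
contact_force: [-0.5, 0.5, 0.7]
grip_width: 50.1
```

>>> apply_moves(rows=[[[0,0.1,0],-0.18,5],[[0,0.2,0],-0.36,5],[[0,0.3,0],-0.54,5],[[0,0.4,0],-0.72,5],[[0,0.4,0],-0.73,5]])

```text
time: 2.02
tool_pos: [499.7, -277.6, 150.7]
tcp_rot: [-1.569, 0.002, -0.295]
contact_force: [-0.1, -0.5, 0.0]
grip_width: 50.4
```

```bash
python3 - <<'E'
from h import *
from plant import vision
o,T=tool();print(o["tool_pos"],o["tcp_rot"],np.abs(o["dq"]).max())
I=vision.camera_info("wrist");im=vision.capture("wrist");save(im,"w1")
np.savez("w1.npz",**I)
E
```

```text
[ 499.67798951 -277.56171955  150.6518533 ] [-1.56932646  0.00207647 -0.29501836] 0.0036238110503519307
```

View pics/w1.png

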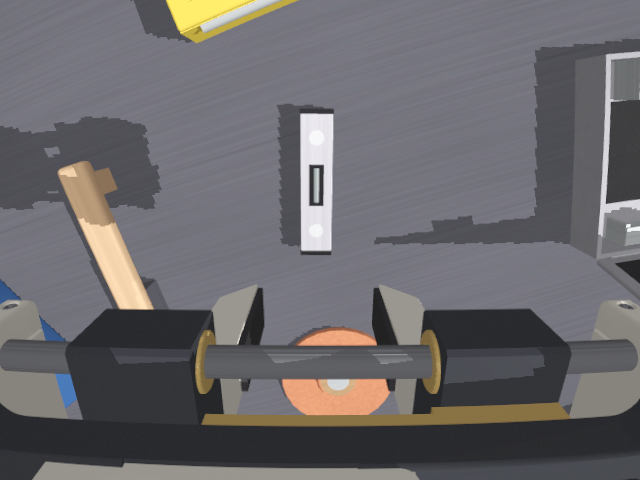

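```bash
python3 - <<'E'
from h import *
I=dict(np.load("w1.npz"))
w=px2world(I,[[300.5,109],[333.5,109],[301,254],[331.5,254]],20);print(w.round(1))
m=w.mean(0);print(m)
a=w[2:].mean(0)-w[:2].mean(0);print("len",np.linalg.norm(a),"yaw",np.arctan2(a[1],a[0]))
from h import tool
o,T=tool();print(proj(I,[o["tool_pos"]+T@[0,14,0]]))
E
```

```text
[[ 410.8 -264.2   20. ]
 [ 418.2 -239.7   20. ]
 [ 524.7 -299.9   20. ]
 [ 532.3 -274.8   20. ]]
[ 471.52116719 -269.65107581   20.        ]
len 119.34684867340022 yaw -0.3009313273750284
[[317.56176355 274.5459844 ]]
```

```bash
python3 - <<'E'
from h import *
print(plan([500.2,-278.6,17],-0.301))
E
```

```text
(array([ 0.1 , 13.38, -0.1 ]), np.float64(0.0045), np.float64(-0.25756369734434037))
```

>>> apply_moves(rows=[[[0.1,4,-0.1],0.005,5],[[0.1,8,-0.1],0.005,5],[[0.1,11,-0.1],0.005,5],[[0.1,12.8,-0.1],0.005,5],[[0.1,13.3,-0.1],0.005,5]])

```text
time: 2.7
tool_pos: [499.5, -278.1, 16.5]
tcp_rot: [-1.569, 0.004, -0.304]
contact_force: [0.8, 0.9, 0.3]
grip_width: 49.6
```

>>> apply_moves(rows=[[[0,0,0],0,4],[[0,0,0],0,3],[[0,0,0],0,2],[[0,0,0],0,2],[[0,0,0],0,2]])

```text
time: 3.32
tool_pos: [499.6, -278.2, 16.8]
tcp_rot: [-1.569, 0.004, -0.304]
contact_force: [-0.0, -0.3, 0.6]
grip_width: 20.0
```

```bash
python3 - <<'E'
from h import *
from plant import vision
o,T=tool();print(o["tool_pos"],o["grip_width"],o["joint_positions"].round(3))
save(vision.capture("wrist"),"w2");save(vision.capture("side"),"s2",(250,200,450,380),4)
E
```

```text
[ 499.64209056 -278.17226723   16.7741853 ] 20.043138640950456 [-6.420e-01  6.340e-01  1.608e+00  1.000e-03  9.030e-01 -1.909e+00]
```

View pics/w2.png

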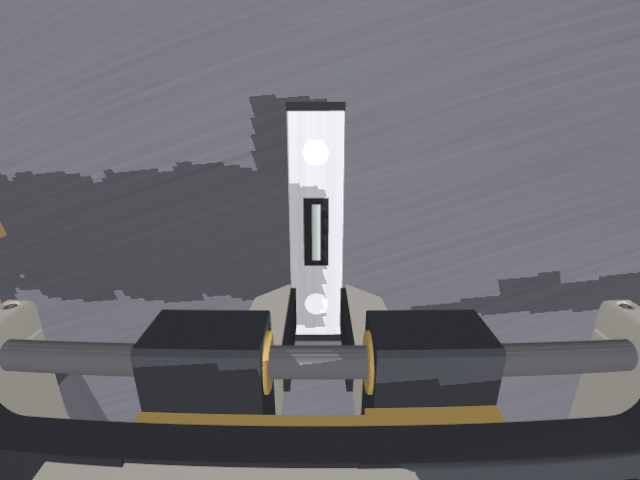

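View pics/s2.png

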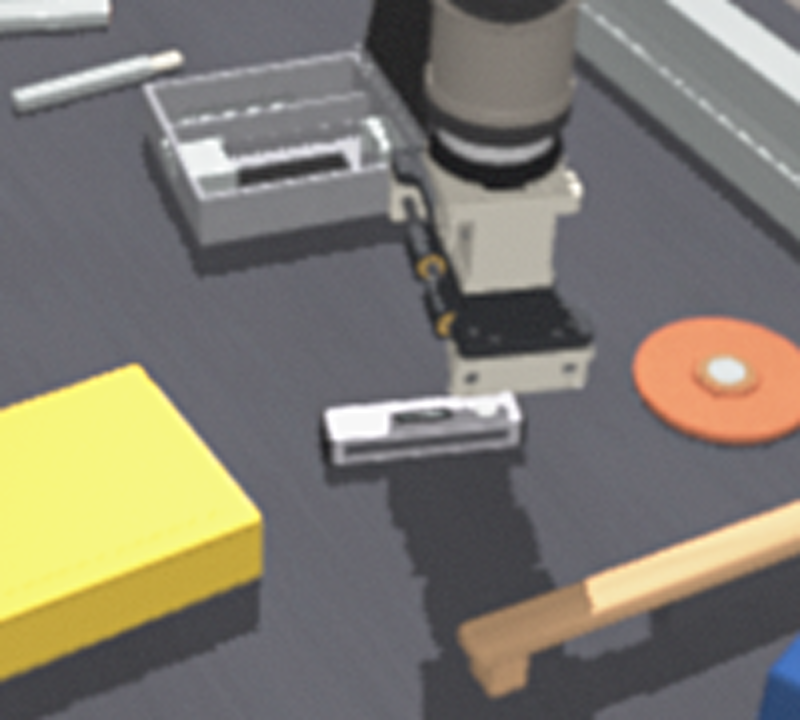

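```bash
python3 - <<'E'
from h import *
from plant import vision
o,T=tool();I=vision.camera_info("side")
P=[o["tool_pos"]+T@np.array(v) for v in ([0,14,0],[0,14,-15],[0,14,15],[0,-50,0],[0,-50,90],[0,-50,-90])]
print((proj(I,P)-[250,200])*4)
L=case2w(471.5,-269.7,-.301,[[60,-13,20],[60,-13,0],[-60,-13,0],[-60,-13,20],[30,-13,0]])
print((proj(I,L)-[250,200])*4)
E
```

```text
[[466.41596265 429.84429903]
 [472.13545402 446.39392803]
 [460.80072215 413.60159005]
 [473.94696411 347.31030636]
 [440.288199   256.05219484]
 [511.71908193 449.97680165]]
[[523.73785548 417.23404232]
 [521.03968981 442.45793903]
 [324.21007623 463.00318242]
 [325.03479537 437.5973025 ]
 [472.4529499  447.61249291]]
```

```bash
python3 - <<'E'
from h import *
from plant import vision
o,T=tool();I=vision.camera_info("wrist")
L=case2w(471.5,-269.7,-.301,[[60,-13,20],[60,13,20],[-60,13,20],[-60,-13,20]])
print(proj(I,L).round(0))
S=vision.camera_info("side");Rm=cv2.Rodrigues(S["rvec"])[0];print(-Rm.T@S["tvec"])
# gap at fingertips as function of depth
for y in (-40,-20,0,14): print(y,proj(I,[o["tool_pos"]+T@np.array([x,y,s*10]) for s in(-1,1) for x in (-9.5,9.5)]).round(0).tolist())
E
```

```text
[[293. 340.]
 [342. 340.]
 [346. 102.]
 [287. 102.]]
[  -24.3533888  -1059.79291223   824.06979111]
-40 [[293.0, 305.0], [294.0, 345.0], [342.0, 305.0], [341.0, 345.0]]
-20 [[296.0, 284.0], [296.0, 321.0], [339.0, 284.0], [339.0, 321.0]]
0 [[298.0, 268.0], [298.0, 302.0], [337.0, 268.0], [337.0, 302.0]]
14 [[299.0, 258.0], [300.0, 290.0], [336.0, 258.0], [335.0, 290.0]]
```

```bash
python3 - <<'E'
from h import *
from plant import vision
o,T=tool();S=vision.camera_info("side");I=vision.camera_info("wrist")
for y in (-130,-100,-80,-50,-30,0,14): print(y,((proj(S,[o["tool_pos"]+T@np.array([x,y,-95]) for x in (-37,37)])-[250,200])*4).round(0).tolist(), ((proj(S,[o["tool_pos"]+T@np.array([x,y,-29]) for x in (-9,9)])-[250,200])*4).round(0).tolist())
im=cv2.imread("pics/w2.png")[270:420,220:420];cv2.imwrite("pics/w2z.png",cv2.resize(im,None,fx=4,fy=4,interpolation=cv2.INTER_CUBIC))
im=cv2.imread("pics/s2.png")[230:480,300:640];cv2.imwrite("pics/s2z.png",cv2.resize(im,None,fx=2.2,fy=2.2,interpolation=cv2.INTER_CUBIC))
E
```

```text
-130 [[458.0, 349.0], [594.0, 336.0]] [[480.0, 269.0], [512.0, 266.0]]
-100 [[454.0, 393.0], [588.0, 380.0]] [[477.0, 312.0], [508.0, 309.0]]
-80 [[452.0, 421.0], [585.0, 408.0]] [[474.0, 340.0], [505.0, 337.0]]
-50 [[448.0, 463.0], [579.0, 449.0]] [[470.0, 381.0], [501.0, 378.0]]
-30 [[446.0, 490.0], [575.0, 476.0]] [[468.0, 407.0], [498.0, 404.0]]
0 [[442.0, 529.0], [570.0, 515.0]] [[464.0, 446.0], [494.0, 443.0]]
14 [[441.0, 547.0], [568.0, 533.0]] [[463.0, 464.0], [492.0, 461.0]]
```

View pics/w2z.png

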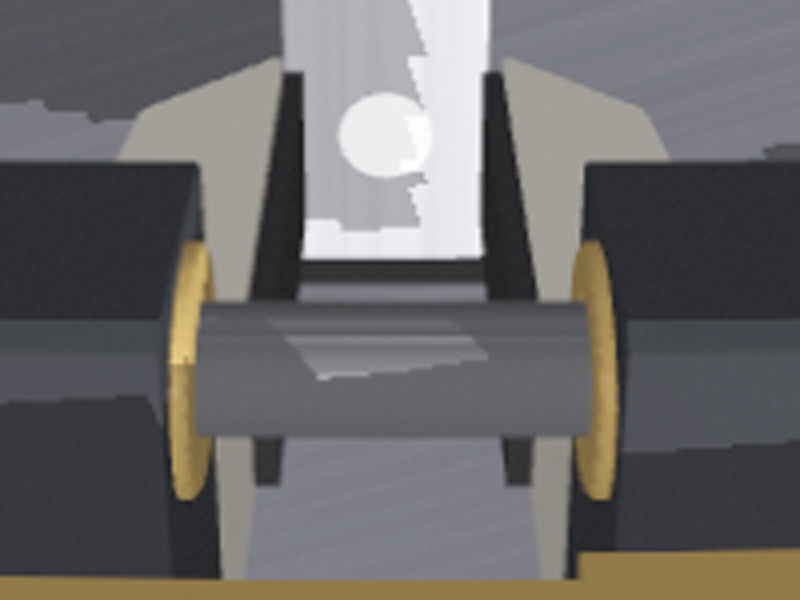

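View pics/s2z.png

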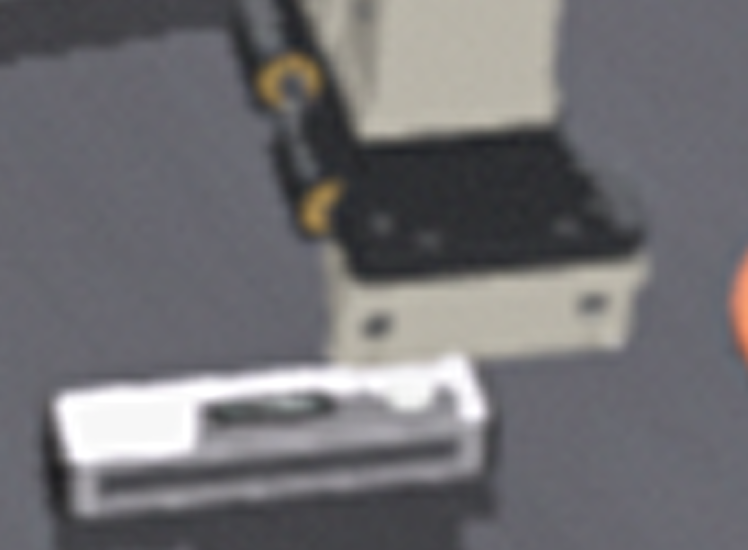

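The reported TCP is inconsistent with the pictures. The wrist and side views put the fingertips about 42–46 mm higher than tool_pos says, with the pads closed above the level. I'll reopen and go down in checked steps, trusting pictures and touch.

>>> apply_moves(rows=[[[0,0,0],0,3.5],[[0,0,0],0,5],[[0,0,0],0,5],[[0,0,0],0,5]])

```text
time: 3.92
tool_pos: [499.6, -278.2, 16.7]
tcp_rot: [-1.569, 0.004, -0.304]
contact_force: [0.4, -0.1, -0.7]
grip_width: 49.4
```

>>> apply_moves(rows=[[[0,1,0],0,5],[[0,2,0],0,5],[[0,2.6,0],0,5],[[0,3,0],0,5],[[0,3,0],0,5]])

```text
time: 4.55
tool_pos: [499.4, -277.9, -13.7]
tcp_rot: [-1.568, 0.005, -0.304]
contact_force: [-0.9, -0.6, 0.5]
grip_width: 49.8
```

```bash
python3 - <<'E'
from h import *
from plant import vision
o,T=tool();print(o["tool_pos"],o["grip_width"],o["joint_positions"].round(3))
save(vision.capture("wrist"),"w3",(200,180,440,420),2.5);save(vision.capture("side"),"s3",(300,220,420,330),5)
E
```

```text
[ 499.35443343 -277.94550611  -13.74400009] 49.84473044358558 [-6.420e-01  6.790e-01  1.628e+00  1.000e-03  8.400e-01 -1.909e+00]
```

View pics/w3.png

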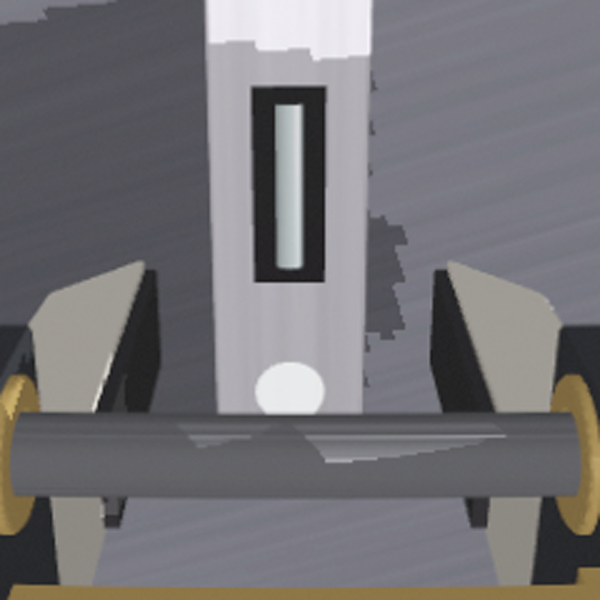

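View pics/s3.png

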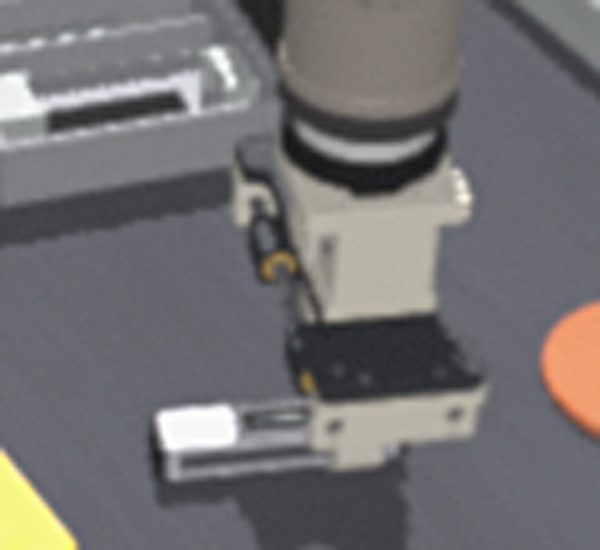

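>>> apply_moves(rows=[[[0,0.3,0],0,5],[[0,0.6,0],0,5],[[0,0.8,0],0,5],[[0,0.8,0],0,5]])

```text
time: 5.15
tool_pos: [499.5, -278.0, -21.4]
tcp_rot: [-1.569, 0.004, -0.304]
contact_force: [-0.4, -0.0, 0.8]
grip_width: 50.2
```

>>> apply_moves(rows=[[[0,0.1,0],0,5],[[0,0.2,0],0,5],[[0,0.3,0],0,5],[[0,0.3,0],0,5]])

```text
time: 5.65
tool_pos: [499.6, -278.1, -22.9]
tcp_rot: [-1.569, 0.004, -0.304]
contact_force: [-3.0, 2.3, 13.1]
grip_width: 49.9
```

Touching the bench gave 13 N at tool z ≈ -22.5, so the fingertips really lie at tool_z + 22.5 instead of tool_z − 14. The offset is along the finger axis only: the wrist picture puts the pads centred on tool x. I'll raise 3 mm and grip.

>>> apply_moves(rows=[[[0,-0.3,0],0,5],[[0,-0.35,0],0,4],[[0,-0.35,0],0,3],[[0,-0.35,0],0,2],[[0,-0.35,0],0,2]])

```text
time: 6.28
tool_pos: [499.5, -278.1, -19.7]
tcp_rot: [-1.569, 0.004, -0.304]
contact_force: [0.0, -0.2, -1.7]
grip_width: 25.6
```

>>> apply_moves(rows=[[[0,0,0],0,2],[[0,0,0],0,2]])

```text
time: 6.52
tool_pos: [499.5, -278.1, -19.7]
tcp_rot: [-1.569, 0.004, -0.304]
contact_force: [-0.4, 0.7, 0.6]
grip_width: 25.8
```

>>> apply_moves(rows=[[[0,-1,0],0,2],[[0,-3,0],0,2],[[0,-5,0],0,2],[[0,-7,0],0,2],[[0,-8,0],0,2]])

```text
time: 7.15
tool_pos: [500.1, -278.5, 61.8]
tcp_rot: [-1.569, 0.002, -0.304]
contact_force: [1.3, 0.1, -2.7]
grip_width: 25.7
```

```bash
python3 - <<'E'
from h import *
from plant import vision
o,T=tool();print(o["tool_pos"],o["grip_width"],o["contact_force"],o["moment"],np.abs(o["dq"]).max())
save(vision.capture("wrist"),"w4",(150,50,490,400),1.7);save(vision.capture("side"),"s4",(300,200,420,330),4.5)
E
```

```text
[ 500.1169595  -278.53398272   61.75405387] 25.739027119229068 [ 1.27537544  0.10526542 -2.66768498] [ 0.08545136 -0.22313463 -0.02789153] 0.16812080572948018
```

View pics/w4.png

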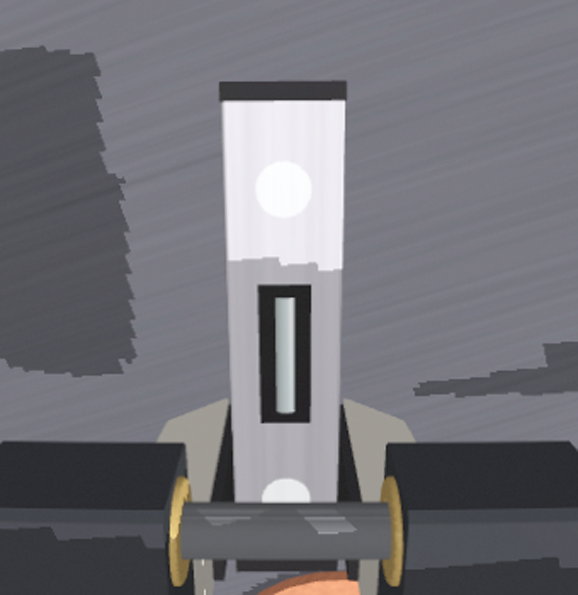

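View pics/s4.png

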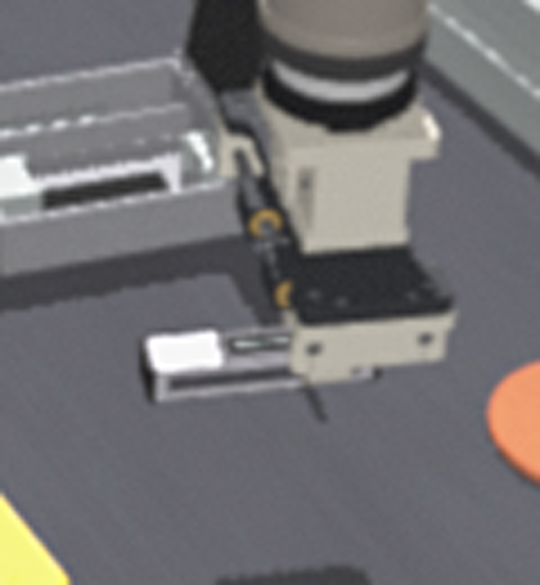

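The level is held at 25.7 mm and stays rigid and level in the grip. The tool cannot tilt, so I'll tip the level in the grip on the near rim of the case. First I'll move over the case and refine its pose with the wrist camera.

```bash
python3 - <<'E'
from h import *
C=(524.5,29.6,-.146)
w=case2w(*C,[[-40,-22,0]])[0];print(w)
print(plan([w[0],w[1],85],C[2]))
E
```

```text
[481.72496226  13.65333432   0.        ]
(array([-10.53,  -2.3 ,  27.34]), np.float64(-0.1581), np.float64(9.060116094509747))
```

>>> apply_moves(rows=[[[-1.5,-1.5,3.5],-0.02,2],[[-3,-2.3,8],-0.05,2],[[-5,-2.3,13],-0.08,2],[[-7,-2.3,18],-0.11,2],[[-9,-2.3,23],-0.14,2]])

```text
time: 7.88
tool_pos: [482.5, -30.6, 84.3]
tcp_rot: [-1.569, 0.003, -0.164]
contact_force: [0.6, 0.1, -1.5]
grip_width: 25.8
```

>>> apply_moves(rows=[[[-0.8,0,2.5],-0.02,2],[[-1.5,0,4.3],-0.02,2],[[-1.5,0,4.3],-0.02,2]])

```text
time: 8.25
tool_pos: [473.9, 15.4, 83.8]
tcp_rot: [-1.569, 0.004, -0.141]
contact_force: [-0.0, -0.1, -2.2]
grip_width: 25.7
```

```bash
python3 - <<'E'
from h import *
from plant import vision
o,T=tool();print(o["tool_pos"],o["tcp_rot"],o["grip_width"],o["contact_force"],np.abs(o["dq"]).max())
I=vision.camera_info("wrist");np.savez("w5.npz",**I)
save(vision.capture("wrist"),"w5");save(vision.capture("side"),"s5",(250,150,410,290),4)
E
```

```text
[473.86346514  15.41569087  83.77185189] [-1.56908855  0.00435223 -0.14124687] 25.673578160478776 [-0.00372803 -0.05470129 -2.2499682 ] 0.035818223303485094
```

View pics/w5.png

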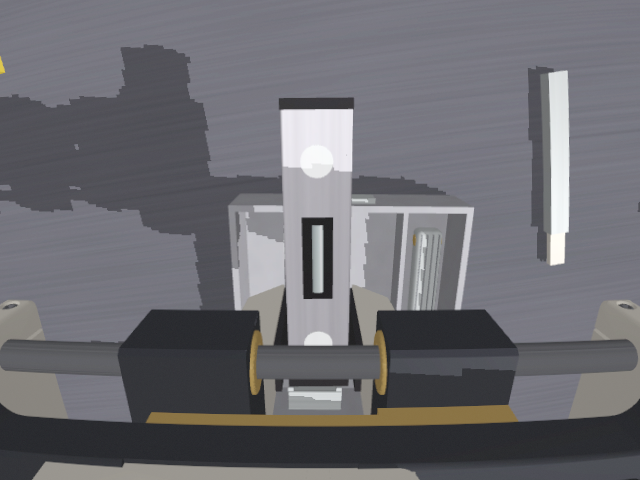

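View pics/s5.png

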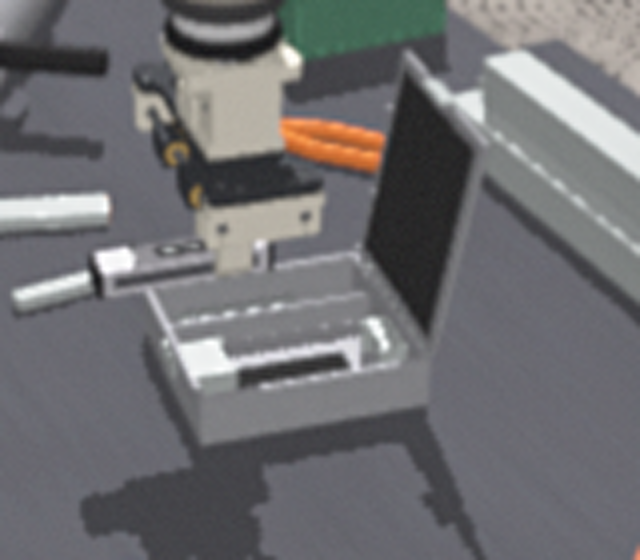

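```bash
python3 - <<'E'
import cv2
im=cv2.imread("pics/w5.png")[180:320,220:480];cv2.imwrite("pics/w5z.png",cv2.resize(im,None,fx=3,fy=3,interpolation=cv2.INTER_CUBIC))
E
```

```text
(no output)
```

View pics/w5z.png

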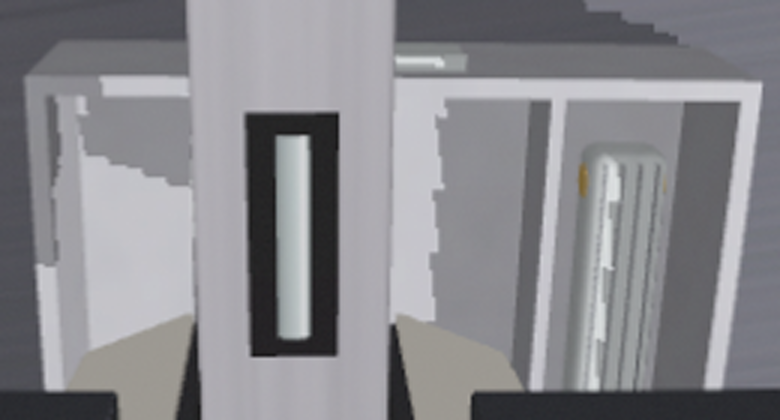

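```bash
python3 - <<'E'
from h import *
I=dict(np.load("w5.npz"))
px=np.array([[25,76],[762,83],[42,390],[725,390]])/3+[220,180]
w=px2world(I,px,38);print(w.round(1))
d=w[1]-w[0];print("width",np.linalg.norm(d[:2]),"yaw",np.arctan2(d[1],d[0])-np.pi/2)
yaw=np.arctan2(d[1],d[0])-np.pi/2
m=w[:2].mean(0);print("centre",m[:2]+82*np.array([np.cos(yaw),np.sin(yaw)]))
for a,b in ((0,2),(1,3)):
    v=w[b]-w[a];print(np.arctan2(v[1],v[0]))
E
```

```text
[[434.8 -33.6  38. ]
 [457.2 114.7  38. ]
 [504.7 -44.8  38. ]
 [526.6 105.3  38. ]]
width 149.9887893546368 yaw -0.15021008277006787
centre [527.09896806  28.323193  ]
-0.16000738665907813
-0.13471316502962885
```

```bash
cat >> h.py <<'E'
C=(526.5,28.6,-.148)
def cplan(x,y,tz):
    w=case2w(*C,[[x,y,0]])[0]; return plan([w[0],w[1],tz],C[2])
def incase():
    o,T=tool(); d=o["tool_pos"][:2]-np.array(C[:2]); c,s=np.cos(C[2]),np.sin(C[2])
    return (c*d[0]+s*d[1], -s*d[0]+c*d[1], o["tool_pos"][2]+22.5)  # case x,y, fingertip z
E
python3 - <<'E'
from h import *
print(incase()); print(cplan(-108.5,-35,40))
E
```

```text
(np.float64(-49.161639114087876), np.float64(-22.109330395594984), np.float64(106.51026644174061))
(array([-5.93,  4.42, -1.27]), np.float64(0.0049), np.float64(-0.27901267373162564))
```

>>> apply_moves(rows=[[[-1.5,0,-0.3],0.005,2],[[-3.5,0.5,-0.7],0.005,2],[[-5.3,1.5,-1.1],0.005,2],[[-5.9,3,-1.3],0.005,2],[[-5.95,4.4,-1.3],0.005,2]])

```text
time: 8.98
tool_pos: [413.5, 8.7, 39.8]
tcp_rot: [-1.57, 0.003, -0.15]
contact_force: [0.8, 1.0, -2.1]
grip_width: 25.5
```

```bash
python3 - <<'E'
from h import *
from plant import vision
o,T=tool();print(incase(),o["tool_pos"],o["contact_force"],np.abs(o["dq"]).max()); print(cplan(-108.5,-35,21.5))
I=vision.camera_info("wrist");np.savez("w6.npz",**I)
save(vision.capture("wrist"),"w6",(200,60,480,400),1.75);save(vision.capture("side"),"s6",(250,150,410,290),4)
E
```

```text
(np.float64(-108.78058507317677), np.float64(-36.37085692496774), np.float64(62.28501145291578)) [413.54534963   8.66756706  39.78501145] [ 0.76354072  1.0172157  -2.11888336] 0.3318296841817627
(array([0.03, 1.83, 0.13]), np.float64(-0.0017), np.float64(0.10021218408306755))
```

View pics/w6.png

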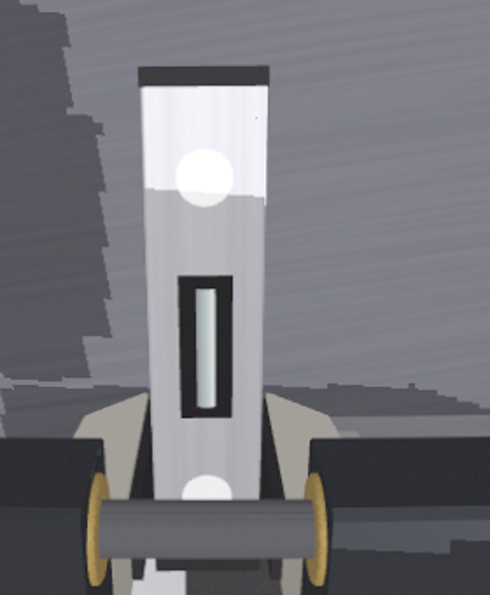

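View pics/s6.png

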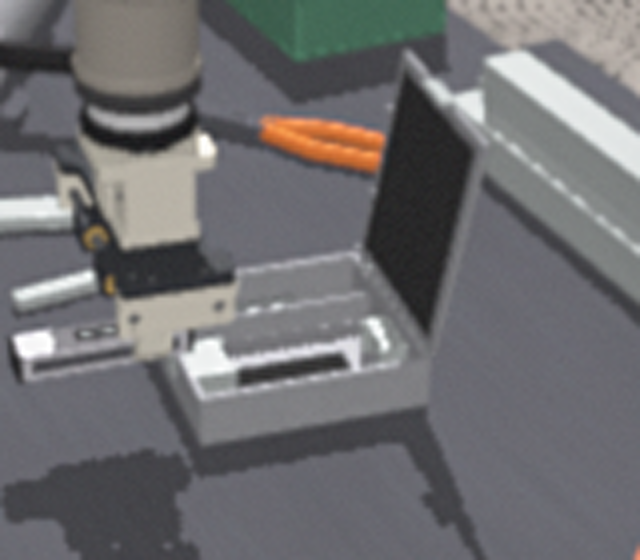

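>>> apply_moves(rows=[[[0,0.8,0.1],0,2],[[0,1.5,0.1],0,2],[[0,1.8,0.1],0,2],[[0,2.0,0.1],0,2],[[0,2.1,0.1],0,2]])

```text
time: 9.7
tool_pos: [413.0, 10.0, 18.2]
tcp_rot: [-1.569, 0.006, -0.15]
contact_force: [-0.7, 0.3, 0.8]
grip_width: 25.7
```

```bash
python3 - <<'E'
from h import *
I=dict(np.load("w6.npz"))
w=px2world(I,[[200+139/1.75,60+67/1.75],[200+270/1.75,60+67/1.75]],79.3);m=w.mean(0)
T0=np.array([413.55,8.67]);v=m[:2]-T0;print(w.round(1),np.linalg.norm(v),np.arctan2(-v[1],-v[0]),np.linalg.norm(w[1]-w[0]))
print(incase())
E
```

```text
[[323.3   8.7  79.3]
 [327.2  34.7  79.3]] 89.2763155382082 -0.14669185948949545 26.258223804105963
(np.float64(-109.46874858114651), np.float64(-35.11621202690638), np.float64(40.669322014043665))
```

>>> apply_moves(rows=[[[0,0.1,0],0,2],[[0,0.2,0],0,2],[[0,0.3,0],0,2],[[0,0.3,0],0,2]])

```text
time: 10.2
tool_pos: [412.4, 10.3, 15.5]
tcp_rot: [-1.569, 0.007, -0.149]
contact_force: [-4.4, 1.7, 4.7]
grip_width: 25.6
```

>>> apply_moves(rows=[[[0.05,0.1,0],0,2],[[0.05,0.2,0],0,2],[[0.05,0.3,0],0,2],[[0.05,0.3,0],0,2]])

```text
time: 10.7
tool_pos: [412.0, 10.4, 12.9]
tcp_rot: [-1.569, 0.008, -0.149]
contact_force: [-4.1, 0.4, 6.5]
grip_width: 25.7
```

```bash
python3 - <<'E'
from h import *
from plant import vision
o,T=tool();print(incase(),o["tool_pos"],o["contact_force"])
I=vision.camera_info("wrist");np.savez("w7.npz",**I)
save(vision.capture("wrist"),"w7",(200,60,480,400),1.75);save(vision.capture("side"),"s7",(250,150,410,290),4)
E
```

```text
(np.float64(-110.60471669790857), np.float64(-34.92909050327722), np.float64(35.35723868991457)) [411.95376276  10.36255904  12.85723869] [-4.10624818  0.42786094  6.54865251]
```

View pics/w7.png

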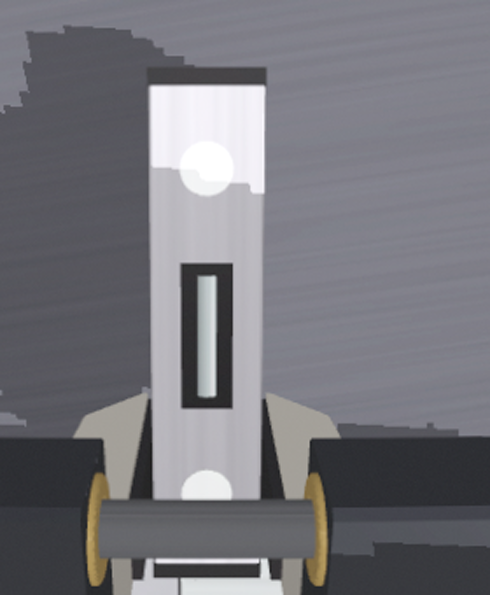

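View pics/s7.png

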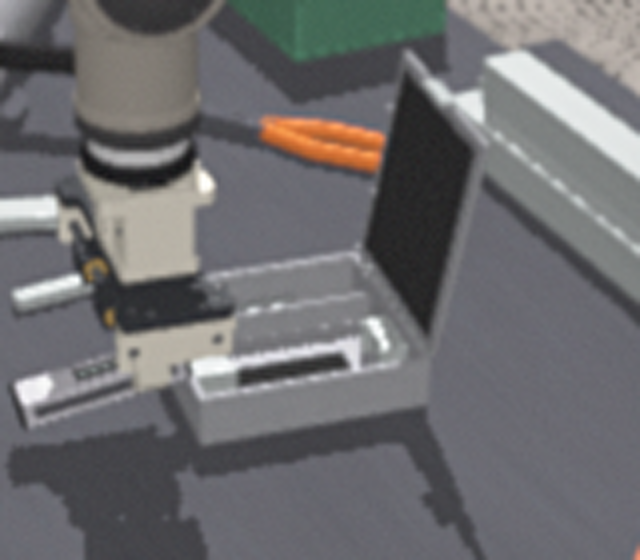

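>>> apply_moves(rows=[[[0.05,0.1,0],0,2],[[0.05,0.2,0],0,2],[[0.05,0.3,0],0,2],[[0.05,0.35,0],0,2],[[0.05,0.35,0],0,2]])

```text
time: 11.42
tool_pos: [411.6, 10.4, 9.7]
tcp_rot: [-1.57, 0.009, -0.149]
contact_force: [-5.1, 0.5, 5.6]
grip_width: 25.9
```

```bash
python3 - <<'E'
from h import *
from plant import vision
o,T=tool();print(incase(),o["tool_pos"],o["contact_force"])
I=vision.camera_info("wrist");np.savez("w8.npz",**I)
save(vision.capture("wrist"),"w8",(200,60,480,400),1.75);save(vision.capture("side"),"s8",(250,150,410,290),4)
E
```

```text
(np.float64(-110.98467255522223), np.float64(-34.91268020249126), np.float64(32.218197254609116)) [411.58038045  10.43481835   9.71819725] [-5.13300804  0.49974365  5.64889319]
```

View pics/w8.png

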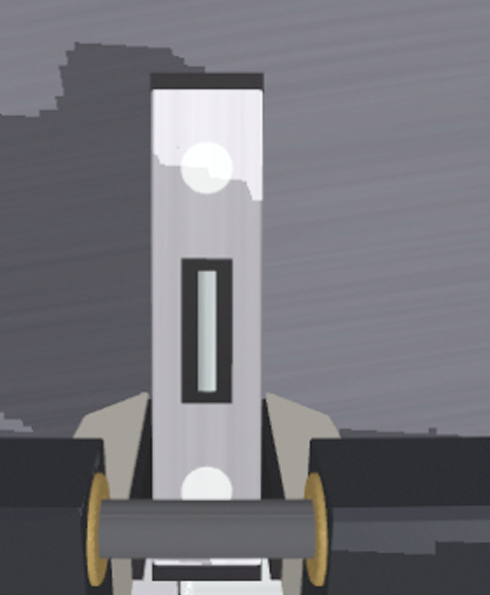

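View pics/s8.png

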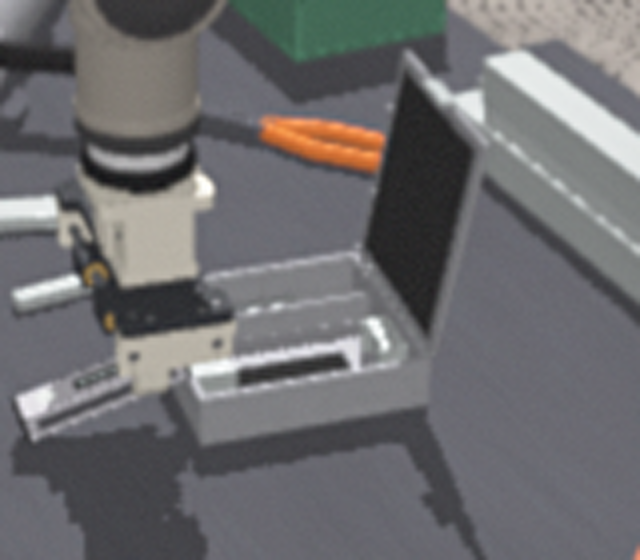

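```bash
cat > tilt.py <<'E'
from h import *
from scipy.optimize import least_squares
I=dict(np.load("w6.npz"))
# camera coords constant in tool frame: camera at tool (-83.4,-181.45,0)
K,D=I["mtx"],I["distortion"]
Rct=np.array([[0,0,1],[.952,-.306,0],[.306,.952,0]])
c=np.array([-83.37,-181.45,0])
def pr(P): # tool->px
    q=(Rct@(np.asarray(P).T-c[:,None])).T
    return cv2.projectPoints(q,np.zeros(3),np.zeros(3),K,D)[0].reshape(-1,2)
# level top features: distance s from near end, y
def feats(th,gx,gy):
    # G = level point at s=89.3 mid-height at tool (gx,gy)
    out=[]
    for s,h in ((0,-13),(0,13),(FE[0],0),(FE[1],0)):
        a=s-89.3; x=gx+a*np.cos(th)-10*np.sin(th); up=a*np.sin(th)+10*np.cos(th)
        out.append([x,gy-up,h])
    return np.array(out)
FE=[42,78]
def res(p,obs,wf):
    e=pr(feats(*p))-obs
    return np.r_[e[:2].ravel(),e[2:,1]]
def fit(z,off=(200,60),sc=1.75,fe=None):
    global FE
    z=np.array(z,float); obs=z/sc+off
    r=least_squares(res,[0.2,0,-29.5],args=(obs,0)); return np.degrees(r.x[0]),r.x[1:],r.fun.round(1)
if __name__=="__main__":
    # calibrate FE on flat w6
    def f0(q):
        global FE
        FE=q[:2]; return res([0,q[2],q[3]],np.array([[139,67],[270,67],[206,276],[206,417]])/1.75+[200,60],0)
    r=least_squares(f0,[42,78,0,-29.5]);print(r.x,r.fun.round(1)); FE=list(r.x[:2])
    print(fit([[148,67.5],[266.5,67.5],[206,263],[206,408]]))
    print(fit([[151,73],[264,73],[206,258],[206,403]]))
E
python3 tilt.py
```

```text
[ 4.29081509e+01  7.65673754e+01 -4.73024869e-02 -3.06400958e+01] [ 0.9 -0.   0.9 -0.   0.   0. ]
(np.float64(10.062362854187423), array([ -0.17749841, -31.74934573]), array([-0.7,  0. , -0.6,  0. , -0. ,  0. ]))
(np.float64(15.951309465122245), array([ -0.39133783, -32.51131937]), array([-0.6, -0.1, -1. , -0.1,  0.1,  0. ]))
```

>>> apply_moves(rows=[[[0.05,0.08,0],0,2],[[0.05,0.15,0],0,2],[[0.05,0.15,0],0,2]])

```text
time: 11.9
tool_pos: [411.5, 10.5, 8.6]
tcp_rot: [-1.57, 0.01, -0.148]
contact_force: [-3.5, 0.6, 5.1]
grip_width: 25.6
```

>>> apply_moves(rows=[[[0,-1,0],0,2],[[0,-2.5,0],0,2],[[0,-4,0],0,2],[[0,-5,0],0,2],[[0,-5,0],0,2]])

```text
time: 12.52
tool_pos: [412.6, 10.2, 59.4]
tcp_rot: [-1.57, 0.008, -0.148]
contact_force: [0.9, -0.8, -2.1]
grip_width: 25.9
```

```bash
python3 - <<'E'
from h import *
from plant import vision
o,T=tool();print(incase(),o["tool_pos"],o["contact_force"],np.abs(o["dq"]).max())
save(vision.capture("wrist"),"w9",(200,60,480,400),1.75);save(vision.capture("side"),"s9",(250,150,410,290),4)
E
```

```text
(np.float64(-109.9359535412813), np.float64(-34.96643007745055), np.float64(81.85645257795038)) [412.60970887  10.22701165  59.35645258] [ 0.92578806 -0.79698777 -2.08184229] 0.021859959242181867
```

View pics/w9.png

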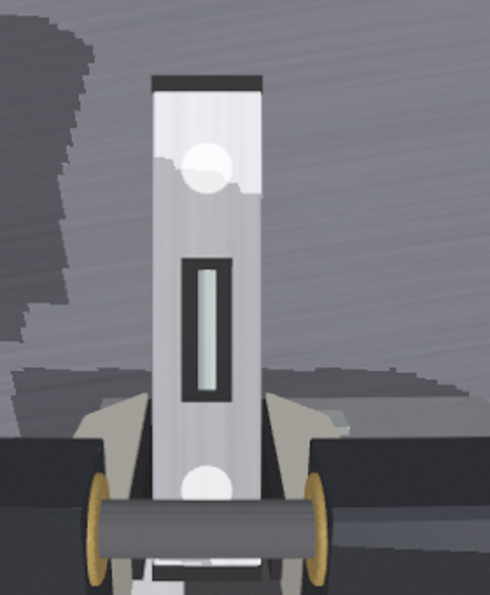

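View pics/s9.png

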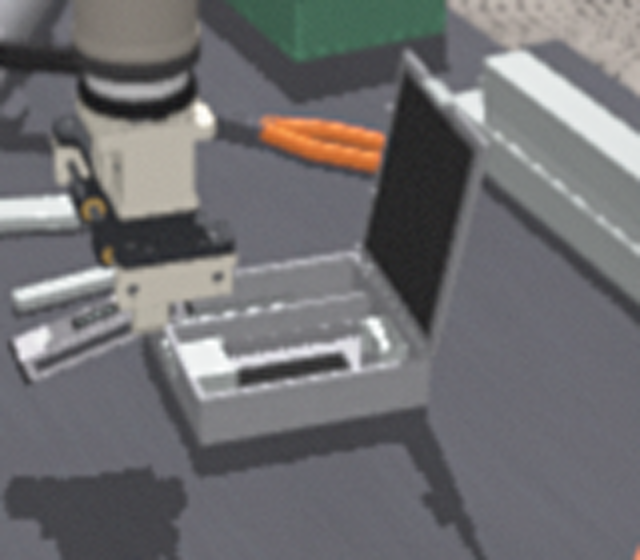

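```bash
python3 - <<'E'
import tilt
tilt.FE=[42.9,76.57]
print(tilt.fit([[152,75.5],[263,75.5],[206,258],[206,402]]))
E
```

```text
(np.float64(16.88854023119515), array([ -0.13880176, -31.87589582]), array([-0.8, -0. , -0.9, -0. ,  0. ,  0. ]))
```

```bash
python3 - <<'E'
from h import *
print(cplan(44,-22,59.4))
E
```

```text
(array([15.47, -0.25,  1.31]), np.float64(-0.0005), np.float64(0.02669546369785916))
```

>>> apply_moves(rows=[[[3,-0.1,0.3],0,2],[[7,-0.1,0.6],0,2],[[11,-0.2,1],0,2],[[14,-0.2,1.3],0,2],[[15.4,-0.25,1.3],0,2]])

```text
time: 13.25
tool_pos: [567.1, 0.4, 58.2]
tcp_rot: [-1.57, 0.011, -0.148]
contact_force: [-0.1, -0.0, -2.6]
grip_width: 25.9
```

```bash
python3 - <<'E'
from h import *
from plant import vision
o,T=tool();print(incase(),o["tool_pos"],o["tcp_rot"],o["contact_force"],np.abs(o["dq"]).max())
I=vision.camera_info("wrist");np.savez("w10.npz",**I)
save(vision.capture("wrist"),"w10");save(vision.capture("side"),"s10",(270,150,400,260),5);save(vision.capture("top"),"t10",(220,110,360,280),3.5)
E
```

```text
(np.float64(44.28195675564789), np.float64(-21.948127702007845), np.float64(80.6738110705515)) [5.67061388e+02 3.61979440e-01 5.81738111e+01] [-1.56970831  0.01117681 -0.14835853] [-0.14744514 -0.03002314 -2.56559389] 0.29415529001804464
```

View pics/w10.png

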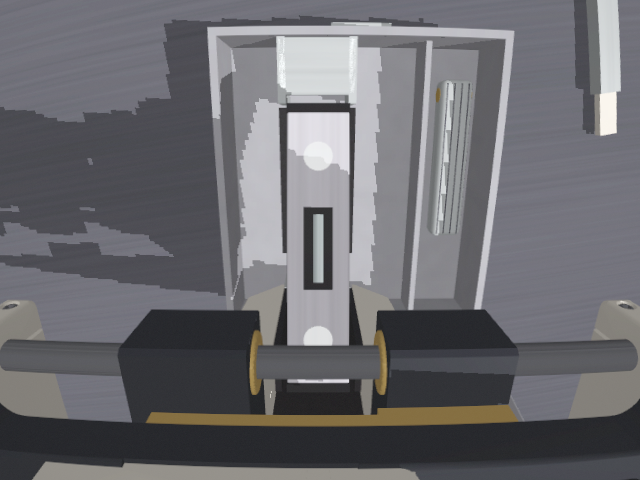

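View pics/s10.png

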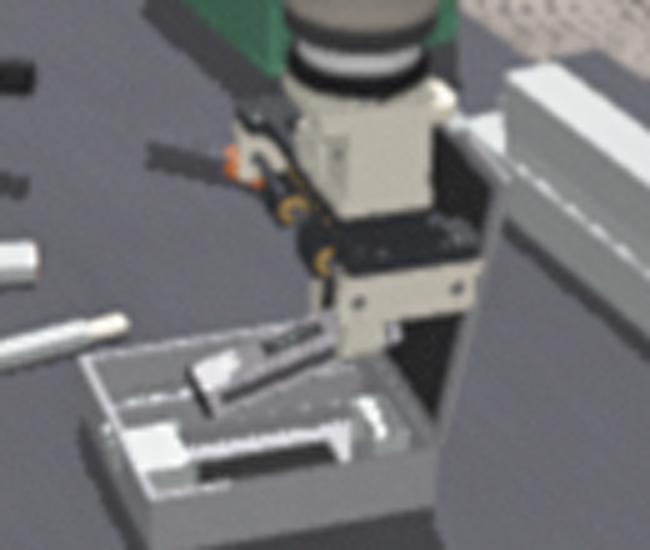

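View pics/t10.png

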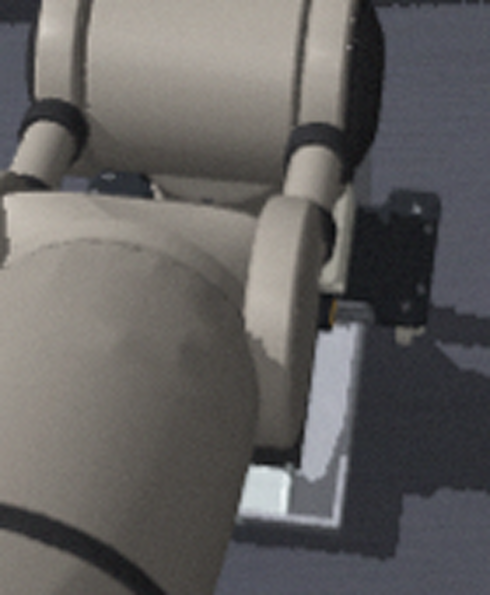

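```bash
python3 - <<'E'
import cv2
im=cv2.imread("pics/w10.png")[15:155,195:525];cv2.imwrite("pics/w10z.png",cv2.resize(im,None,fx=2.4,fy=2.4,interpolation=cv2.INTER_CUBIC))
E
```

```text
(no output)
```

View pics/w10z.png

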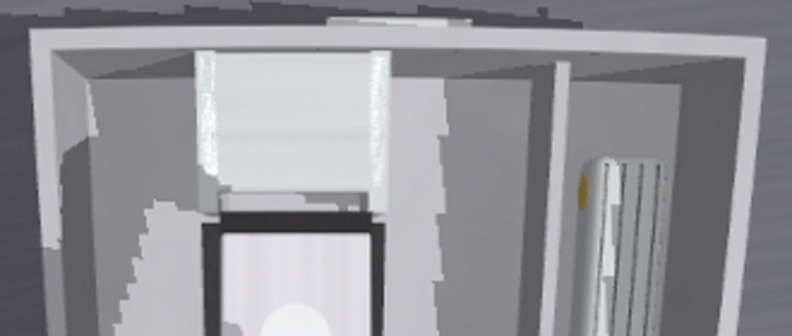

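```bash
python3 - <<'E'
from h import *
I=dict(np.load("w10.npz"))
px=np.array([[30,29],[767,38]])/2.4+[195,15]
w=px2world(I,px,38);d=w[1]-w[0];yaw=np.arctan2(d[1],d[0])-np.pi/2
print(w.round(1),"width",np.linalg.norm(d[:2]),"yaw",yaw,"centre",w[:,:2].mean(0)+82*np.array([np.cos(yaw),np.sin(yaw)]))
k=px2world(I,np.array([[217,191],[372,191],[294.5,191]])/2.4+[195,15],34)
l=px2world(I,np.array([[221,233],[371,233]])/2.4+[195,15],55+19)
c,s=np.cos(C[2]),np.sin(C[2])
for n,P in (("keep",k),("lev",l)):
    q=P[:,:2]-np.array(C[:2]);print(n,np.c_[c*q[:,0]+s*q[:,1],-s*q[:,0]+c*q[:,1]].round(1))
E
```

```text
[[434.6 -33.7  38. ]
 [456.9 115.   38. ]] width 150.3392763790428 yaw -0.14868831032065866 centre [526.84628042  28.5384148 ]
keep [[-49.9 -38.2]
 [-49.9  -5.4]
 [-49.9 -21.8]]
lev [[-40.5 -34.5]
 [-40.5  -8.6]]
```

>>> apply_moves(rows=[[[-0.2,1.2,0],0,2],[[-0.2,2.4,0],0,2],[[-0.2,3.4,0],0,2],[[-0.2,4,0],0,2],[[-0.2,4.3,0],0,2]])

```text
time: 14.02
tool_pos: [562.9, 0.9, 14.8]
tcp_rot: [-1.57, 0.013, -0.149]
contact_force: [0.1, 0.2, -1.9]
grip_width: 25.7
```

```bash
python3 - <<'E'
from h import *
from plant import vision
o,T=tool();print(incase(),o["tool_pos"],o["tcp_rot"],o["contact_force"],np.abs(o["dq"]).max())
I=vision.camera_info("wrist");np.savez("w11.npz",**I)
save(vision.capture("wrist"),"w11",(200,30,480,400),1.6);save(vision.capture("side"),"s11",(270,150,400,260),5)
E
```

```text
(np.float64(40.12671576745882), np.float64(-22.054935034232404), np.float64(37.324997317397234)) [562.93582239   0.86907278  14.82499732] [-1.56973813  0.01260621 -0.14852878] [ 0.07502251  0.15271975 -1.85230606] 0.04641471784660612
```

View pics/w11.png

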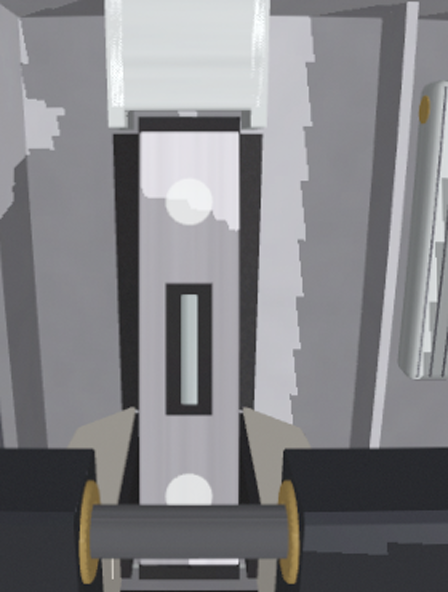

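View pics/s11.png

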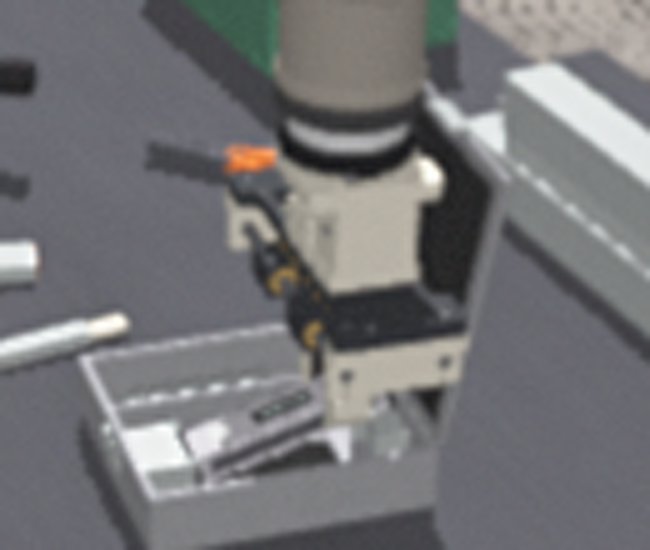

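>>> apply_moves(rows=[[[0.1,0.2,0],0,2],[[0.0,0.35,0],0,2],[[-0.2,0.4,0],0,2],[[-0.4,0.4,0],0,2],[[-0.6,0.4,0],0,2]])

```text
time: 14.75
tool_pos: [558.0, 1.6, 11.6]
tcp_rot: [-1.57, 0.01, -0.149]
contact_force: [3.1, -0.4, -2.4]
grip_width: 25.8
```

```bash
python3 - <<'E'
from h import *
from plant import vision
o,T=tool();print(incase(),o["tool_pos"],o["contact_force"],o["contact_force"][:2]@[np.cos(C[2]),np.sin(C[2])])
E
```

```text
(np.float64(35.17042080428485), np.float64(-22.0504729263497), np.float64(34.08451325071084)) [558.03436774   1.60434281  11.58451325] [ 3.14984715 -0.44770481 -2.35455449] 3.1814316280329673
```

>>> apply_moves(rows=[[[-0.2,0,0],0,2],[[-0.4,0,0],0,2],[[-0.6,0,0],0,2],[[-0.75,0,0],0,2],[[-0.75,0,0],0,2]])

```text
time: 15.38
tool_pos: [551.8, 2.5, 12.1]
tcp_rot: [-1.57, 0.007, -0.149]
contact_force: [5.4, -0.2, -2.2]
grip_width: 25.7
```

```bash
python3 - <<'E'
from h import *
from plant import vision
o,T=tool();print(incase(),o["tool_pos"],o["contact_force"],o["contact_force"][:2]@[np.cos(C[2]),np.sin(C[2])])
save(vision.capture("wrist"),"w12",(200,30,480,400),1.6);save(vision.capture("side"),"s12",(270,150,400,260),5)
E
```

```text
(np.float64(28.90024387100774), np.float64(-22.071032269422233), np.float64(34.6184934851301)) [551.82970484   2.50861035  12.11849349] [ 5.38039152 -0.20410546 -2.15093432] 5.351670406911005
```

View pics/w12.png

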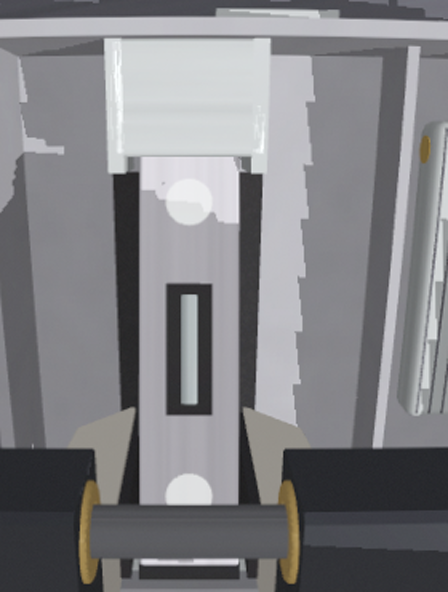

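View pics/s12.png

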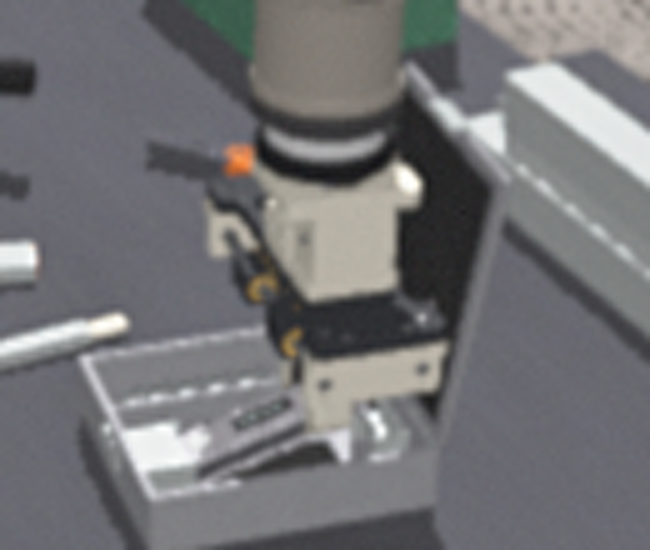

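>>> apply_moves(rows=[[[-0.1,0,0],0,2],[[-0.2,0,0],0,2],[[-0.3,0,0],0,2],[[-0.4,0,0],0,2],[[-0.4,0,0],0,2]])

```text
time: 16.1
tool_pos: [549.7, 2.8, 12.7]
tcp_rot: [-1.57, 0.003, -0.149]
contact_force: [7.6, -0.2, -3.9]
grip_width: 25.7
```

```bash
python3 - <<'E'
from h import *
from plant import vision
o,T=tool();print(incase(),o["tool_pos"],o["contact_force"],o["contact_force"][:2]@[np.cos(C[2]),np.sin(C[2])])
E
```

```text
(np.float64(26.735982870915254), np.float64(-22.093587589271063), np.float64(35.1959659481004)) [549.68577758   2.80544417  12.69596595] [ 7.5828656  -0.2236817  -3.93676543] 7.532953704345666
```

>>> apply_moves(rows=[[[-0.18,0.1,0],0,2],[[-0.18,0.2,0],0,2],[[-0.18,0.3,0],0,2],[[-0.18,0.4,0],0,2],[[-0.18,0.5,0],0,2]])

```text
time: 16.73
tool_pos: [550.1, 2.7, 8.9]
tcp_rot: [-1.57, -0.002, -0.149]
contact_force: [6.4, -1.2, 2.3]
grip_width: 25.6
```

```bash
cat > st.py <<'E'
from h import *
o,T=tool();print("G",np.round(incase(),2),"z",o["tool_pos"][2].round(2),"F",o["contact_force"].round(1),"Fx",(o["contact_force"][:2]@[np.cos(C[2]),np.sin(C[2])]).round(2),o["tcp_rot"].round(4),o["time"])
E
python3 st.py
```

```text
G [ 27.14 -22.13  31.44] z 8.94 F [ 6.4 -1.2  2.3] Fx 6.48 [-1.5695 -0.0023 -0.1489] 16.725
```

>>> apply_moves(rows=[[[-0.3,0.05,0],0,2],[[-0.3,0.15,0],0,2],[[-0.3,0.25,0],0,2],[[-0.3,0.35,0],0,2],[[-0.3,0.4,0],0,2]])

```text
time: 17.35
tool_pos: [550.8, 2.5, 6.9]
tcp_rot: [-1.569, -0.01, -0.149]
contact_force: [9.6, -1.8, 3.3]
grip_width: 25.6
```

```bash
python3 st.py
```

```text
G [ 27.86 -22.19  29.43] z 6.93 F [ 9.6 -1.8  3.3] Fx 9.76 [-1.5694 -0.0105 -0.1492] 17.35
```

>>> apply_moves(rows=[[[-0.24,0.1,0],0,2],[[-0.24,0.2,0],0,2],[[-0.24,0.3,0],0,2],[[-0.24,0.4,0],0,2],[[-0.24,0.5,0],0,2]])

```text
time: 17.98
tool_pos: [551.9, 2.4, 3.8]
tcp_rot: [-1.569, -0.018, -0.149]
contact_force: [9.0, -1.5, 4.4]
grip_width: 25.7
```

```bash
python3 st.py;  python3 - <<'E'
from h import *
from plant import vision
save(vision.capture("wrist"),"w13",(200,30,480,400),1.6);save(vision.capture("side"),"s13",(270,150,400,260),5)
E
```

```text
G [ 29.02 -22.2   26.35] z 3.85 F [ 9.  -1.5  4.4] Fx 9.08 [-1.5692 -0.0183 -0.1494] 17.975
```

View pics/w13.png

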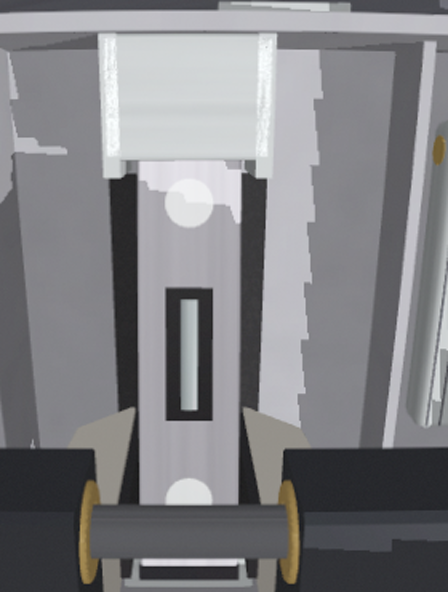

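View pics/s13.png

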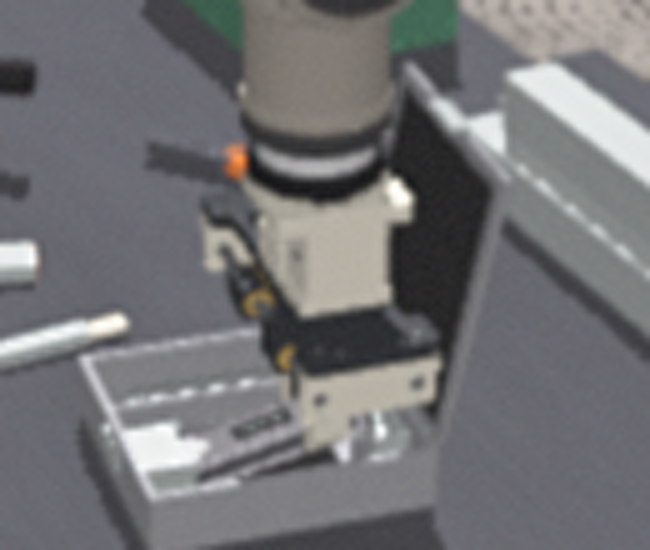

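```bash
cat > st.py <<'E'
from h import *
o,T=tool(); g=o["tool_pos"]+T@np.array([0,-31.,0]); d=g[:2]-np.array(C[:2]); c,s=np.cos(C[2]),np.sin(C[2])
gx,gy,gz=c*d[0]+s*d[1],-s*d[0]+c*d[1],g[2]
th=np.arcsin(np.clip((gz-4-9.7)/89.3,-1,1)); X=gx-89.3*np.cos(th)-10*np.sin(th)
print("G",np.round([gx,gy,gz],2),"th",np.degrees(th).round(1),"Xc",X.round(2),"farlow",np.round([X+20*np.sin(th)+120*np.cos(th),4+120*np.sin(th)],1),"F",o["contact_force"].round(1),"Fx",(o["contact_force"][:2]@[c,s]).round(2),o["tcp_rot"].round(4),"ty",T[:,1].round(3),o["time"])
E
python3 st.py
```

```text
G [ 28.49 -22.25  34.81] th 13.7 Xc -60.65 farlow [60.7 32.4] F [ 8.4 -0.8  4. ] Fx 8.41 [-1.5693 -0.0183 -0.1494] ty [ 0.018 -0.001 -1.   ] 18.075
```

>>> apply_moves(rows=[[[-0.25,0.0,0],0,2],[[-0.35,0.0,0],0,2],[[-0.42,0.0,0],0,2],[[-0.42,0.0,0],0,2]])

```text
time: 18.58
tool_pos: [551.4, 2.4, 5.4]
tcp_rot: [-1.569, -0.026, -0.15]
contact_force: [9.5, -1.1, 1.1]
grip_width: 25.8
```

```bash
python3 st.py
```

```text
G [ 27.68 -22.25  36.41] th 14.7 Xc -61.23 farlow [59.9 34.5] F [ 9.5 -1.1  1.1] Fx 9.51 [-1.5691 -0.0264 -0.1496] ty [ 0.026 -0.002 -1.   ] 18.575
```

>>> apply_moves(rows=[[[-0.3,0.15,0],0,2],[[-0.32,0.3,0],0,2],[[-0.32,0.45,0],0,2],[[-0.32,0.6,0],0,2]])

```text
time: 19.08
tool_pos: [552.7, 2.2, 1.6]
tcp_rot: [-1.569, -0.036, -0.15]
contact_force: [10.2, -0.8, 5.4]
grip_width: 26.0
```

```bash
python3 st.py
```

```text
G [ 28.69 -22.31  32.57] th 12.2 Xc -60.7 farlow [60.8 29.4] F [10.2 -0.8  5.4] Fx 10.19 [-1.5689 -0.036  -0.1499] ty [ 0.036 -0.004 -0.999] 19.075
```

```bash
python3 - <<'E'
from h import *
from plant import vision
I=vision.camera_info("wrist");np.savez("w14.npz",**I)
save(vision.capture("wrist"),"w14",(250,330,390,430),5);save(vision.capture("side"),"s14",(310,210,370,255),11)
o,T=tool()
P=case2w(*C,[[61,-22-16,30],[61,-6,30],[61,-22,27.5],[58,-38,30],[58,-6,30],[78,-38,30],[78,-6,30]])
print(((proj(I,P)-[250,330])*5).round(0))
E
```

```text
[[174. 202.]
 [509. 201.]
 [342. 185.]
 [173. 176.]
 [510. 175.]
 [180. 340.]
 [504. 339.]]
```

View pics/w14.png

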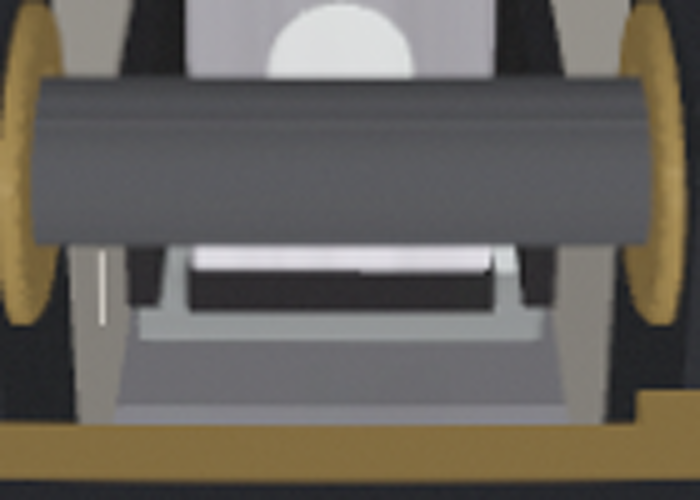

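View pics/s14.png

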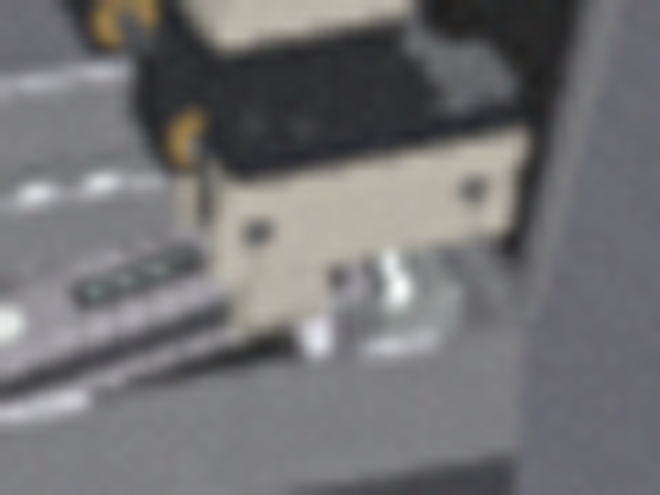

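```bash
python3 - <<'E'
from h import *
I=dict(np.load("w14.npz"));c,s=np.cos(C[2]),np.sin(C[2])
def inv(uv,z):
    P=px2world(I,np.array(uv)/5+[250,330],z);q=P[:,:2]-np.array(C[:2]);return np.c_[c*q[:,0]+s*q[:,1],-s*q[:,0]+c*q[:,1]].round(1)
for z in (46,48.9,52): print(z,inv([[188,311],[495,311],[340,270]],z))
print(inv([[140,340],[545,340]],30))
E
python3 st.py
```

```text
46 [[ 60.  -35.5]
 [ 60.1  -8.6]
 [ 55.4 -22.2]]
48.9 [[ 57.4 -35.3]
 [ 57.5  -8.9]
 [ 52.9 -22.2]]
52 [[ 54.6 -35. ]
 [ 54.7  -9.2]
 [ 50.3 -22.2]]
[[ 78.  -42. ]
 [ 78.2  -1.9]]
G [ 28.69 -22.34  32.51] th 12.2 Xc -60.71 farlow [60.8 29.3] F [10.6 -0.9  3.6] Fx 10.6 [-1.5689 -0.0359 -0.1499] ty [ 0.036 -0.004 -0.999] 19.175
```

>>> apply_moves(rows=[[[-0.35,-0.1,0],0,2],[[-0.55,-0.1,0],0,2],[[-0.6,0,0],0,2],[[-0.6,0.15,0],0,2],[[-0.6,0.3,0],0,2]])

```text
time: 19.8
tool_pos: [550.9, 2.4, 0.4]
tcp_rot: [-1.569, -0.045, -0.15]
contact_force: [10.4, -2.1, 4.8]
grip_width: 25.9
```

```bash
python3 st.py
```

```text
G [ 26.56 -22.34  31.34] th 11.4 Xc -62.95 farlow [58.6 27.7] F [10.4 -2.1  4.8] Fx 10.57 [-1.5687 -0.0447 -0.1501] ty [ 0.045 -0.005 -0.999] 19.8
```

>>> apply_moves(rows=[[[-0.35,0.2,0],0,2],[[-0.35,0.4,0],0,2],[[-0.35,0.6,0],0,2],[[-0.35,0.75,0],0,2],[[-0.35,0.85,0],0,2]])

```text
time: 20.42
tool_pos: [552.3, 2.2, -6.1]
tcp_rot: [-1.569, -0.054, -0.15]
contact_force: [11.0, -2.0, 2.7]
grip_width: 25.9
```

```bash
python3 st.py; python3 - <<'E'
from h import *
from plant import vision
I=vision.camera_info("wrist");np.savez("w15.npz",**I)
save(vision.capture("wrist"),"w15",(190,20,450,430),1.45);save(vision.capture("side"),"s15",(270,180,400,270),5)
E
```

```text
G [ 27.67 -22.36  24.85] th 7.2 Xc -62.18 farlow [59.4 19. ] F [11.  -2.   2.7] Fx 11.14 [-1.5685 -0.0545 -0.1505] ty [ 0.054 -0.006 -0.999] 20.425
```

View pics/w15.png

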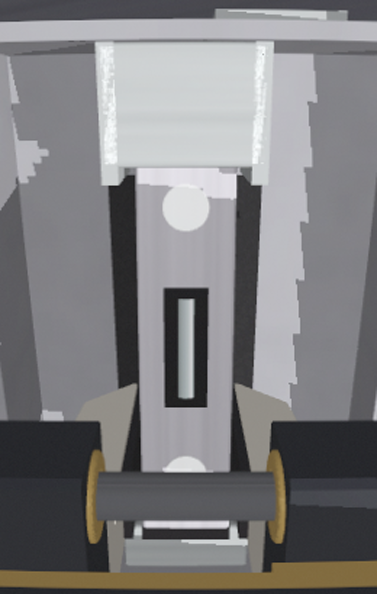

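View pics/s15.png

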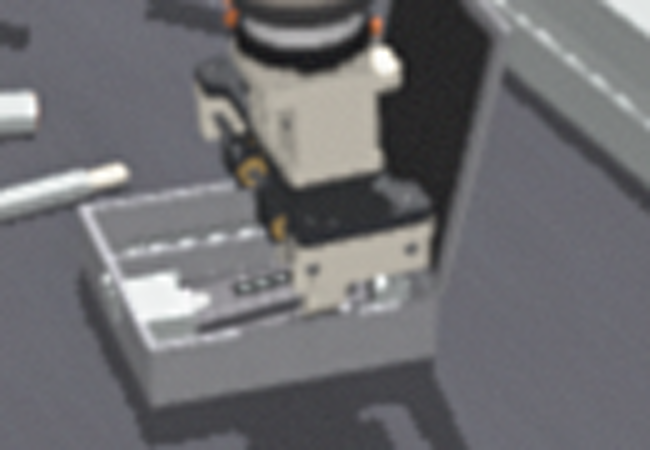

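>>> apply_moves(rows=[[[-0.35,0.2,0],0,2],[[-0.38,0.4,0],0,2],[[-0.38,0.6,0],0,2],[[-0.38,0.8,0],0,2],[[-0.38,0.95,0],0,2]])

```text
time: 21.15
tool_pos: [553.0, 2.1, -13.9]
tcp_rot: [-1.568, -0.063, -0.151]
contact_force: [10.2, -1.8, 2.5]
grip_width: 26.1
```

```bash
python3 st.py; python3 - <<'E'
from h import *
from plant import vision
I=vision.camera_info("wrist");np.savez("w16.npz",**I)
save(vision.capture("wrist"),"w16",(190,20,450,430),1.45);save(vision.capture("side"),"s16",(290,190,380,260),7)
E
```

```text
G [ 28.19 -22.37  17.06] th 2.2 Xc -61.42 farlow [59.2  8.5] F [10.2 -1.8  2.5] Fx 10.38 [-1.5684 -0.0631 -0.1508] ty [ 0.063 -0.007 -0.998] 21.15
```

View pics/w16.png

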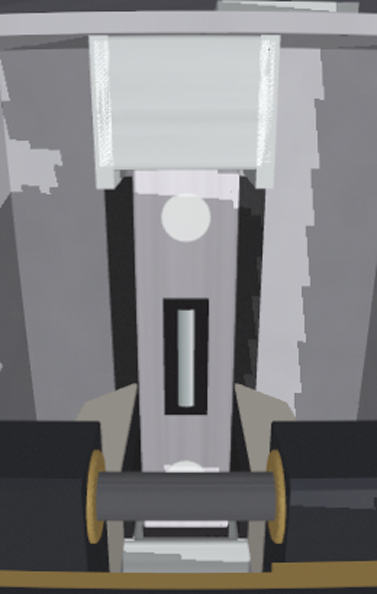

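View pics/s16.png

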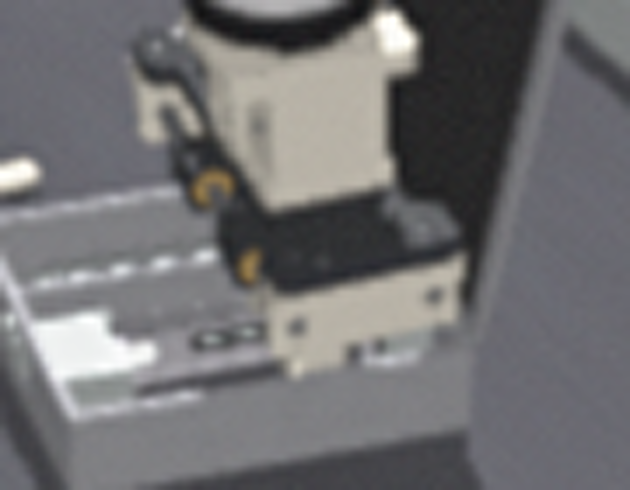

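>>> apply_moves(rows=[[[-0.35,0.1,0],0,2],[[-0.36,0.2,0],0,2],[[-0.36,0.3,0],0,2],[[-0.36,0.35,0],0,2]])

```text
time: 21.75
tool_pos: [553.1, 2.1, -15.9]
tcp_rot: [-1.568, -0.07, -0.151]
contact_force: [9.1, -1.3, 1.3]
grip_width: 25.9
```

```bash
python3 st.py
```

```text
G [ 28.04 -22.35  14.99] th 0.8 Xc -61.4 farlow [58.9  5.7] F [ 9.1 -1.3  1.3] Fx 9.18 [-1.5682 -0.0705 -0.151 ] ty [ 0.07  -0.008 -0.998] 21.75
```

>>> apply_moves(rows=[[[-0.3,0.1,0],0,2],[[-0.1,0.14,0],0,2],[[0.1,0.16,0],0,2],[[0.3,0.18,0],0,2],[[0.4,0.18,0],0,2]])

```text
time: 22.38
tool_pos: [555.7, 1.8, -16.7]
tcp_rot: [-1.568, -0.068, -0.151]
contact_force: [-4.0, -0.2, 11.7]
grip_width: 25.8
```

```bash
python3 st.py; python3 - <<'E'
from h import *
from plant import vision
I=vision.camera_info("wrist");np.savez("w17.npz",**I)
save(vision.capture("wrist"),"w17",(190,20,450,430),1.45);save(vision.capture("side"),"s17",(290,190,380,260),7)
E
```

```text
G [ 30.71 -22.25  14.25] th 0.4 Xc -58.65 farlow [61.5  4.7] F [-4.  -0.2 11.7] Fx -3.93 [-1.5683 -0.0676 -0.1505] ty [ 0.067 -0.008 -0.998] 22.375
```

View pics/w17.png

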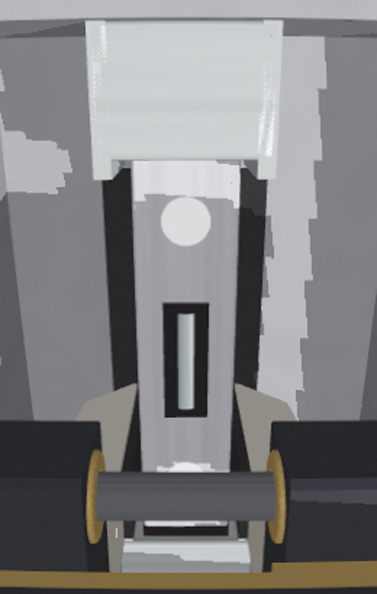

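View pics/s17.png

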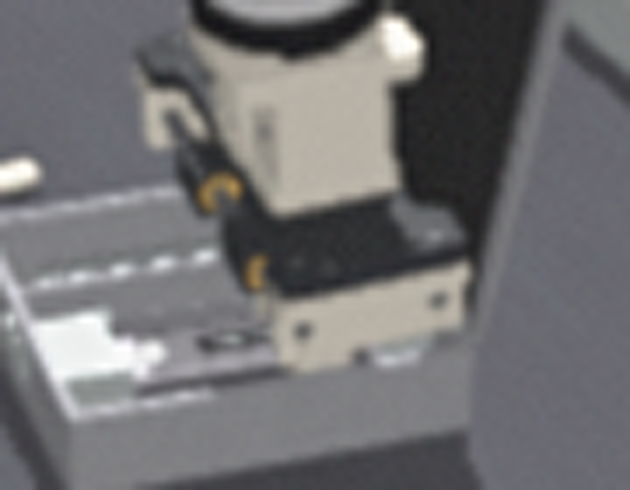

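>>> apply_moves(rows=[[[0.1,-0.02,0],0,2],[[0.2,-0.02,0],0,2],[[0.3,-0.02,0],0,2]])

```text
time: 22.85
tool_pos: [558.2, 1.4, -16.6]
tcp_rot: [-1.568, -0.066, -0.151]
contact_force: [0.3, 0.6, 1.3]
grip_width: 25.8
```

```bash
python3 st.py; python3 - <<'E'
from h import *
from plant import vision
I=vision.camera_info("wrist");np.savez("w18.npz",**I)
save(vision.capture("wrist"),"w18",(250,330,390,430),5)
P=case2w(*C,[[61,-38,30],[61,-6,30],[66,-22,24],[58,-38,30],[58,-6,30],[78,-38,30],[78,-6,30]])
print(((proj(I,P)-[250,330])*5).round(0).tolist())
E
```

```text
G [ 33.27 -22.29  14.35] th 0.4 Xc -56.1 farlow [64.   4.9] F [0.3 0.6 1.3] Fx 0.19 [-1.5683 -0.0662 -0.1507] ty [ 0.066 -0.007 -0.998] 22.85
[[157.0, 294.0], [527.0, 293.0], [342.0, 289.0], [156.0, 267.0], [529.0, 266.0], [165.0, 438.0], [520.0, 436.0]]
```

View pics/w18.png

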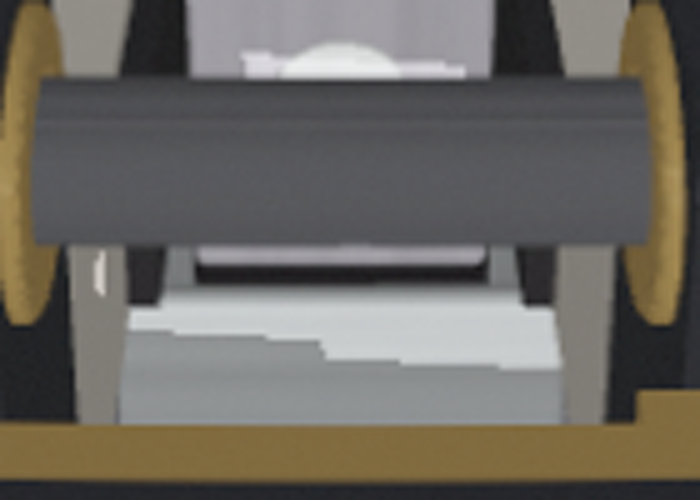

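>>> apply_moves(rows=[[[0.1,-0.05,0],0,2],[[0.15,-0.05,0],0,2],[[0.15,-0.05,0],0,3],[[0.15,-0.05,0],0,4.2],[[0.15,-0.05,0],0,4.5]])

```text
time: 23.52
tool_pos: [559.8, 1.2, -15.8]
tcp_rot: [-1.568, -0.067, -0.151]
contact_force: [-0.1, 0.1, 0.8]
grip_width: 43.1
```

```bash
python3 st.py; python3 - <<'E'
from h import *
from plant import vision
I=vision.camera_info("wrist");np.savez("w19.npz",**I)
save(vision.capture("wrist"),"w19",(190,20,450,430),1.45)
E
```

```text
G [ 34.93 -22.28  15.1 ] th 0.9 Xc -54.51 farlow [65.8  5.9] F [-0.1  0.1  0.8] Fx -0.16 [-1.5683 -0.0666 -0.1506] ty [ 0.066 -0.008 -0.998] 23.525
```

View pics/w19.png

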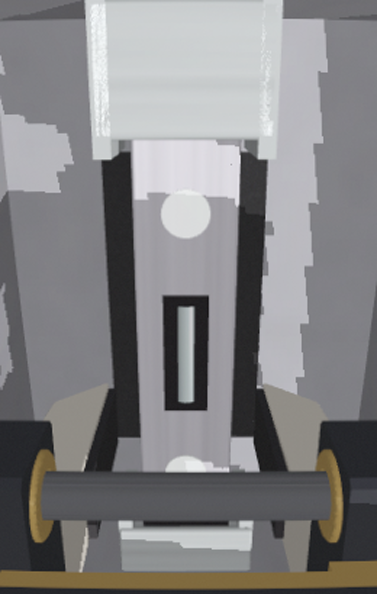

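Released: the level's far end is now under the lip and the near end under the keeper. I'll lift straight clear and check the seating.

>>> apply_moves(rows=[[[0.07,-1,0],0,4.5],[[0.2,-3,0],0,4.5],[[0.45,-7,0],0,4.5],[[0.7,-11,0],0,4.5],[[0.9,-14,0],0,4.5]])

```text
time: 24.2
tool_pos: [559.9, 0.8, 127.1]
tcp_rot: [-1.568, -0.069, -0.151]
contact_force: [-1.1, -0.2, -0.1]
grip_width: 45.0
```

```bash
python3 st.py; python3 - <<'E'
from h import *
from plant import vision
I=vision.camera_info("wrist");np.savez("w20.npz",**I)
save(vision.capture("wrist"),"w20");save(vision.capture("side"),"s20",(270,150,400,260),5)
P=case2w(*C,[[-50,-22,34],[61,-22,30],[66,-9,24],[66,-35,24],[-54,-9,24],[-54,-35,24],[78,-22,30],[6,-22,24]])
print(proj(I,P).round(0).tolist())
E
```

```text
G [ 34.99 -22.64 158.02] th 90.0 Xc 24.99 farlow [ 45. 124.] F [-1.1 -0.2 -0.1] Fx -1.04 [-1.5682 -0.069  -0.1506] ty [ 0.069 -0.008 -0.998] 24.2
[[318.0, 100.0], [318.0, 252.0], [334.0, 254.0], [302.0, 254.0], [337.0, 94.0], [299.0, 94.0], [318.0, 271.0], [318.0, 180.0]]
```

View pics/w20.png

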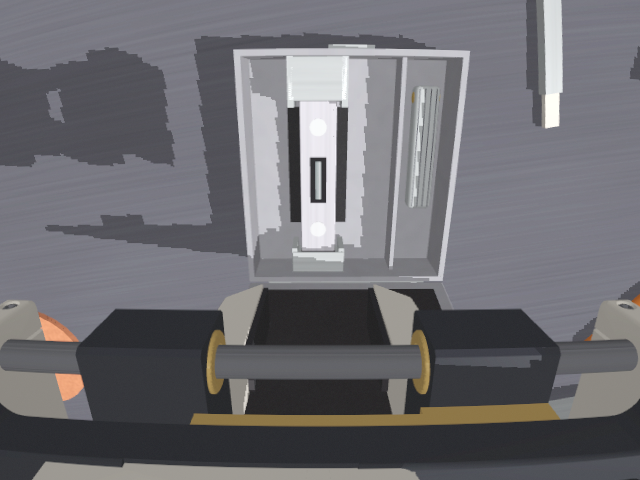

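View pics/s20.png

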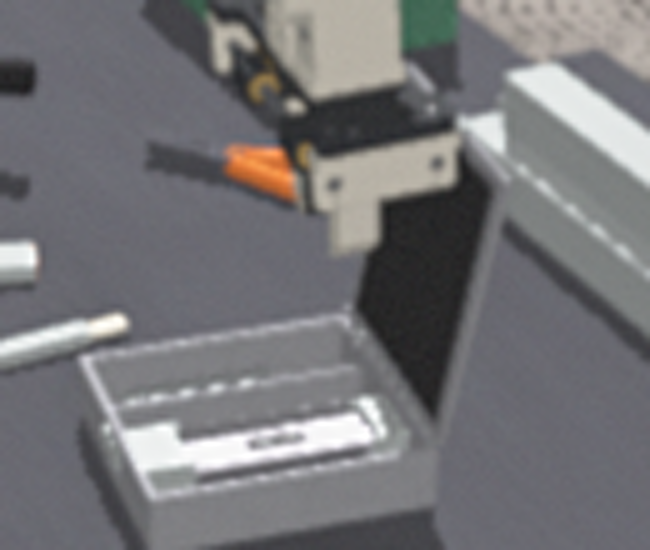

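```bash
cat >> h.py <<'E'
def tplan(x,y,tipz):
    """shift (cm) to bring the fingertip centre to case x,y,z"""
    o,T=tool(); tip=o["tool_pos"]+T@np.array([0,-22.5,0])
    w=case2w(*C,[[x,y,tipz]])[0]; c,s=np.cos(C[2]),np.sin(C[2]); d=tip[:2]-np.array(C[:2])
    return (T.T@(w-tip)/10).round(2), "tip now",np.round([c*d[0]+s*d[1],-s*d[0]+c*d[1],tip[2]],1)
E
python3 - <<'E'
from h import *
print(tplan(35,-45,240)); print(tplan(140,-45,240)); print(tplan(140,-45,165))
E
```

```text
(array([ 0.44, -8.86, -2.22]), 'tip now', array([ 37.3, -22.6, 151.3]))
(array([10.91, -8.08, -2.2 ]), 'tip now', array([ 37.3, -22.6, 151.3]))
(array([10.35, -0.6 , -2.22]), 'tip now', array([ 37.3, -22.6, 151.3]))
```

>>> apply_moves(rows=[[[0.2,-3,-0.8],0,2],[[0.3,-6,-1.6],0,0],[[0.45,-8.8,-2.2],0,0],[[2,-9,-2.2],0,0],[[6,-8.7,-2.2],0,0]])

```text
time: 24.92
tool_pos: [611.0, -29.3, 221.0]
tcp_rot: [-1.568, -0.075, -0.151]
contact_force: [0.8, -0.6, 1.1]
grip_width: 2.0
```

```bash
python3 - <<'E'
from h import *
o,T=tool();print(o["grip_width"],o["joint_positions"].round(2),o["contact_force"].round(1))
print(tplan(142,-45,240)); print(tplan(142,-45,170))
E
```

```text
1.9737771691254684 [-0.18  0.44  1.32  0.    1.3  -1.6 ] [ 0.8 -0.6  1.1]
(array([5.12, 0.73, 0.  ]), 'tip now', array([ 90.4, -44.9, 243.4]))
(array([ 4.59,  7.71, -0.02]), 'tip now', array([ 90.4, -44.9, 243.4]))
```

>>> apply_moves(rows=[[[2.5,0.3,0],0,0],[[5,0.6,0],0,0],[[5.1,2,0],0,0],[[4.9,4.5,0],0,0],[[4.7,6,0],0,0]])

```text
time: 25.55
tool_pos: [660.0, -36.5, 162.2]
tcp_rot: [-1.568, -0.071, -0.151]
contact_force: [-1.6, -0.3, -0.6]
grip_width: 0.2
```

```bash
python3 - <<'E'
from h import *
from plant import vision
o,T=tool();print(o["grip_width"],o["joint_positions"].round(2),o["contact_force"].round(1),o["tcp_rot"])
print(tplan(142,-45,170))
save(vision.capture("wrist"),"w21");save(vision.capture("side"),"s21",(260,110,420,260),4.5)
I=vision.camera_info("top");save(vision.capture("top"),"t21",(230,100,350,270),3.5)
E
```

```text
0.20780575606532375 [-0.17  0.58  1.25  0.    1.24 -1.6 ] [-1.6 -0.3 -0.6] [-1.56809981 -0.07138774 -0.15054236]
(array([ 0.09,  1.48, -0.02]), 'tip now', array([140. , -44.8, 184.7]))
```

View pics/w21.png

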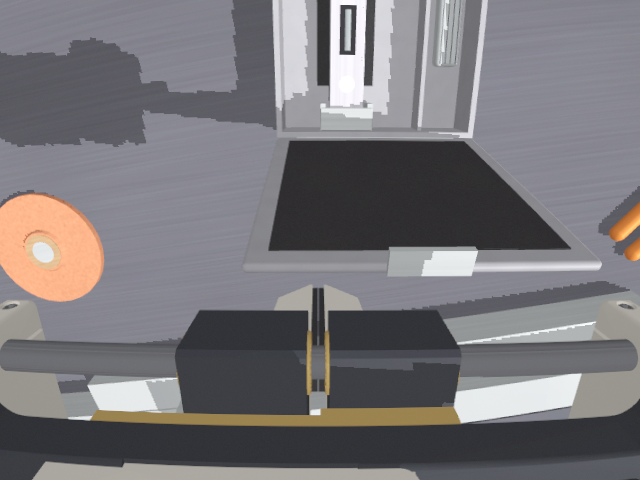

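View pics/s21.png

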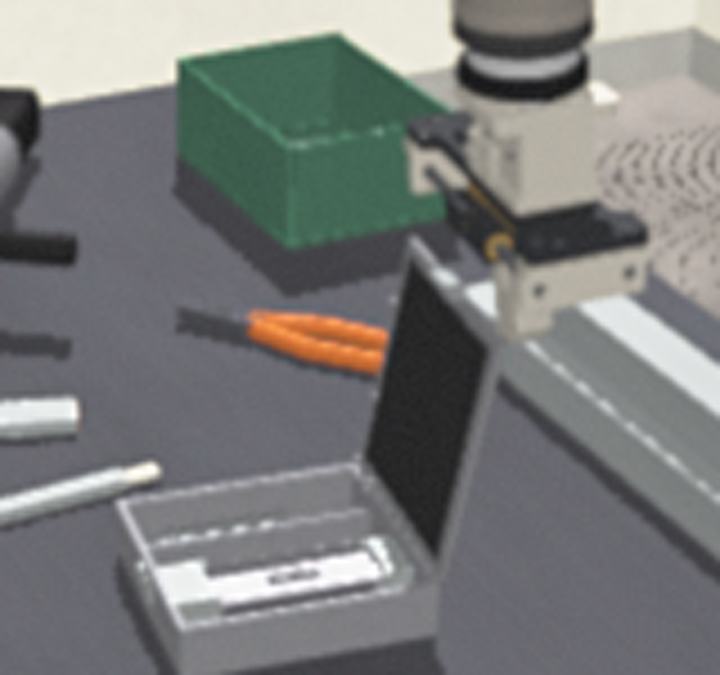

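View pics/t21.png

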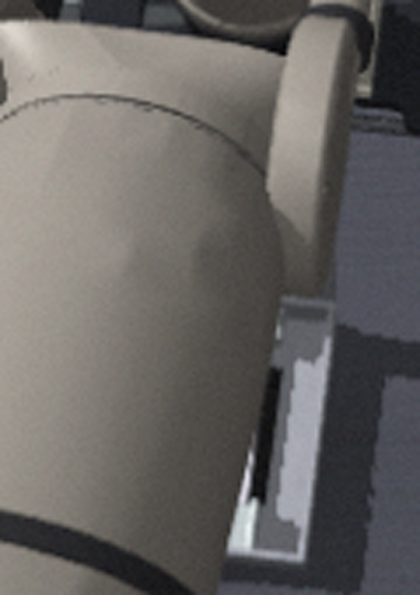

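```bash
cat > lid.py <<'E'
from h import *
import sys
def tipc(a,rho=132,t=5):
    if a>np.pi/2: return np.array([82-164*np.cos(a)+t*np.sin(a)+9.5+2, 168.])
    p=np.array([82-rho*np.cos(a)+t*np.sin(a), 38.5+rho*np.sin(a)+t*np.cos(a)]); return p+[9.5,0]
for a in map(float,sys.argv[1:]):
    x,z=tipc(a); print(a,np.round([x,z],1),tplan(x,-45,z)[0])
o,T=tool();print(tplan(0,0,0)[2],o["contact_force"].round(1),o["tcp_rot"].round(3),o["time"])
E
python3 lid.py 1.8 1.75 1.7 1.65 1.6
```

```text
1.8 [135.6 168. ] [-0.65  1.78 -0.03]
1.75 [127.7 168. ] [-1.45  1.72 -0.03]
1.7 [119.6 168. ] [-2.25  1.67 -0.03]
1.65 [111.5 168. ] [-3.06  1.61 -0.03]
1.6 [103.3 168. ] [-3.88  1.55 -0.03]
[140.8 -44.8 186.3] [-1.3 -0.8 -0.5] [-1.568 -0.073 -0.15 ] 25.7
```

>>> apply_moves(rows=[[[0,0.9,0],0,0],[[0,1.8,0],0,0],[[-0.6,1.78,0],0,0],[[-1.1,1.75,0],0,0],[[-1.5,1.72,0],0,0]])

```text
time: 26.32
tool_pos: [647.7, -34.6, 146.2]
tcp_rot: [-1.568, -0.075, -0.151]
contact_force: [2.4, -0.3, -0.7]
grip_width: 0.9
```

```bash
python3 lid.py 1.75 1.7 1.65 1.6 1.55 1.5
```

```text
1.75 [127.7 168. ] [ 0.01  0.07 -0.03]
1.7 [119.6 168. ] [-0.8   0.01 -0.03]
1.65 [111.5 168. ] [-1.61 -0.05 -0.03]
1.6 [103.3 168. ] [-2.42 -0.11 -0.04]
1.55 [ 93.8 170.6] [-3.35 -0.44 -0.04]
1.5 [ 87.2 170.5] [-4.01 -0.49 -0.04]
[127.5 -44.7 168.7] [ 2.4 -0.3 -0.7] [-1.568 -0.075 -0.151] 26.325
```

>>> apply_moves(rows=[[[-0.8,0,0],0,0],[[-1.6,-0.05,0],0,0],[[-2.4,-0.1,0],0,0],[[-3.2,-0.25,0],0,0],[[-4,-0.4,0],0,0]])

```text
time: 26.95
tool_pos: [606.9, -28.4, 146.5]
tcp_rot: [-1.568, -0.074, -0.151]
contact_force: [2.9, -0.4, -2.2]
grip_width: 0.5
```

```bash
python3 lid.py 1.5 1.43 1.36 1.29 1.22 1.15; python3 - <<'E'
from h import *
from plant import vision
save(vision.capture("side"),"s22",(260,110,420,260),4.5)
E
```

```text
1.5 [ 87.2 170.5] [ 0.1  -0.15 -0.04]
1.43 [ 77.9 169.9] [-0.83 -0.15 -0.04]
1.36 [ 68.8 168.6] [-1.75 -0.09 -0.04]
1.29 [ 59.7 166.7] [-2.67  0.03 -0.04]
1.22 [ 50.8 164.2] [-3.57  0.22 -0.05]
1.15 [ 42.1 161. ] [-4.46  0.47 -0.05]
[ 86.3 -44.6 169. ] [ 2.9 -0.4 -2.2] [-1.568 -0.074 -0.151] 26.95
```

View pics/s22.png

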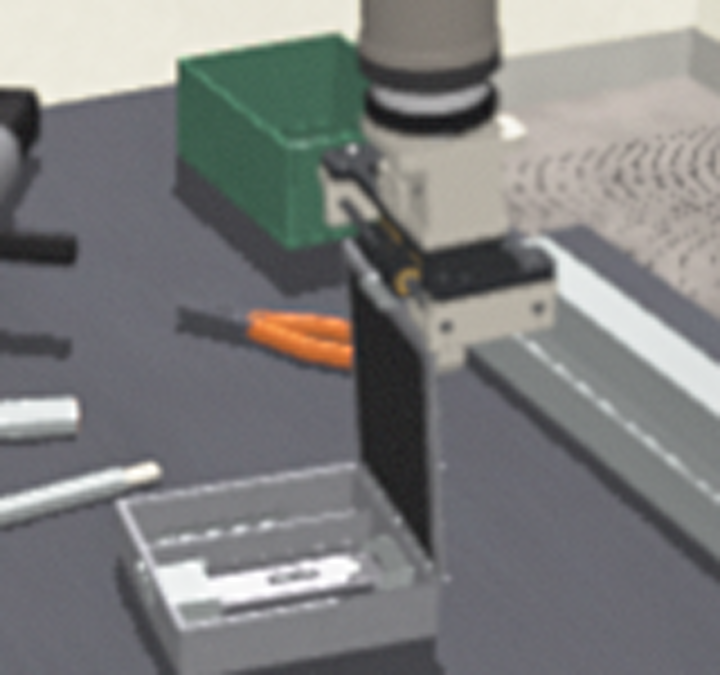

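>>> apply_moves(rows=[[[-0.85,-0.12,0],0,0],[[-1.75,-0.08,0],0,0],[[-2.65,0.03,0],0,0],[[-3.55,0.22,0],0,0],[[-4.45,0.47,0],0,0]])

```text
time: 27.62
tool_pos: [562.0, -21.6, 138.7]
tcp_rot: [-1.568, -0.073, -0.15]
contact_force: [3.3, -1.6, -1.0]
grip_width: 0.5
```

```bash
python3 lid.py 1.15 1.08 1.01 .94 .87 .8
```

```text
1.15 [ 42.1 161. ] [ 0.13  0.02 -0.05]
1.08 [ 33.7 157.3] [-0.74  0.33 -0.06]
1.01 [ 25.5 152.9] [-1.59  0.7  -0.06]
0.94 [ 17.7 148. ] [-2.41  1.13 -0.06]
0.87 [ 10.2 142.6] [-3.19  1.62 -0.07]
0.8 [  3.1 136.7] [-3.94  2.16 -0.07]
[ 40.9 -44.5 161.1] [ 3.3 -1.6 -1. ] [-1.568 -0.073 -0.15 ] 27.625
```

>>> apply_moves(rows=[[[-0.75,0.33,0],0,0],[[-1.6,0.7,0],0,0],[[-2.4,1.13,0],0,0],[[-3.2,1.62,0],0,0],[[-3.95,2.16,0],0,0]])

```text
time: 28.25
tool_pos: [524.0, -15.8, 113.8]
tcp_rot: [-1.568, -0.073, -0.15]
contact_force: [1.7, -0.2, 0.4]
grip_width: 0.5
```

```bash
python3 lid.py .8 .74 .68 .61 .54 .47;python3 - <<'E'
from h import *
from plant import vision
save(vision.capture("side"),"s23",(260,110,420,260),4.5)
E
```

```text
0.8 [  3.1 136.7] [ 0.07 -0.04 -0.07]
0.74 [ -2.6 131.2] [-0.54  0.47 -0.07]
0.68 [ -8.  125.4] [-1.12  1.01 -0.07]
0.61 [-13.8 118.2] [-1.75  1.68 -0.07]
0.54 [-19.1 110.7] [-2.34  2.39 -0.08]
0.47 [-23.9 102.7] [-2.87  3.15 -0.08]
[  2.4 -44.3 136.2] [ 1.7 -0.2  0.4] [-1.568 -0.073 -0.15 ] 28.25
```

View pics/s23.png

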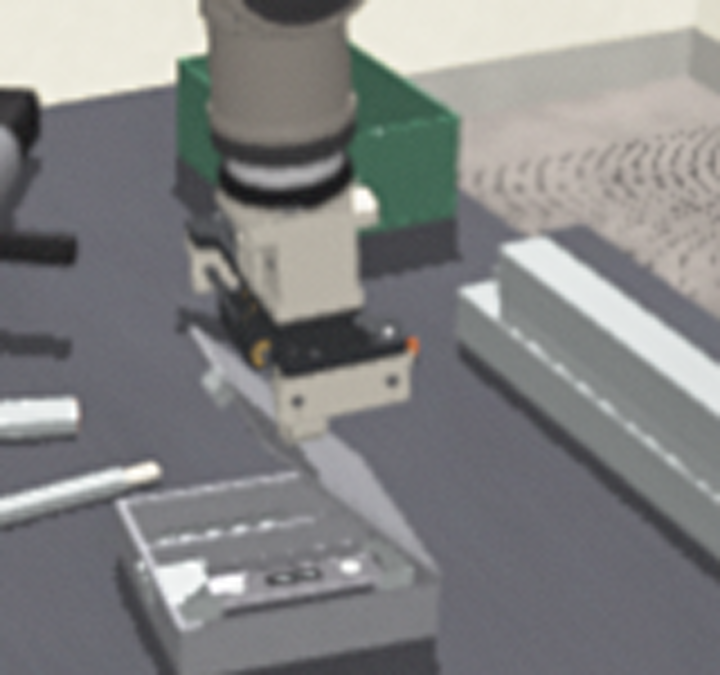

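>>> apply_moves(rows=[[[-0.55,0.47,0],0,0],[[-1.12,1.01,0],0,0],[[-1.75,1.68,0],0,0],[[-2.34,2.39,0],0,0],[[-2.87,3.15,0],0,0]])

```text
time: 28.92
tool_pos: [496.0, -11.3, 78.9]
tcp_rot: [-1.568, -0.07, -0.15]
contact_force: [0.1, 1.2, 0.5]
grip_width: 0.5
```

```bash
python3 lid.py .47 .42 .37 .32 .27 .22 .17
```

```text
0.47 [-23.9 102.7] [ 0.2  -0.13 -0.1 ]
0.42 [-27.   96.9] [-0.14  0.43 -0.1 ]
0.37 [-29.8  90.9] [-0.46  1.01 -0.1 ]
0.32 [-32.2  84.8] [-0.75  1.6  -0.1 ]
0.27 [-34.4  78.5] [-1.01  2.21 -0.11]
0.22 [-36.2  72.2] [-1.24  2.83 -0.11]
0.17 [-37.8  65.8] [-1.44  3.46 -0.11]
[-25.8 -44.  101.3] [0.1 1.2 0.5] [-1.568 -0.07  -0.15 ] 28.925
```

>>> apply_moves(rows=[[[-0.14,0.43,0],0,0],[[-0.46,1.0,0],0,0],[[-0.75,1.6,0],0,0],[[-1.0,2.1,0],0,0],[[-1.15,2.6,0],0,0]])

```text
time: 29.55
tool_pos: [486.3, -9.8, 51.8]
tcp_rot: [-1.568, -0.07, -0.15]
contact_force: [0.1, -0.9, 1.4]
grip_width: 0.4
```

```bash
python3 lid.py .22 .18 .14 .1 .06 .03 0;python3 - <<'E'
from h import *
from plant import vision
save(vision.capture("side"),"s24",(260,110,420,260),4.5)
E
```

```text
0.22 [-36.2  72.2] [-0.07  0.2  -0.11]
0.18 [-37.5  67.1] [-0.23  0.7  -0.11]
0.14 [-38.5  61.9] [-0.37  1.21 -0.11]
0.1 [-39.3  56.7] [-0.49  1.73 -0.11]
0.06 [-40.   51.4] [-0.59  2.25 -0.11]
0.03 [-40.3  47.5] [-0.65  2.64 -0.11]
0.0 [-40.5  43.5] [-0.7   3.03 -0.12]
[-35.7 -43.9  74.2] [ 0.1 -0.9  1.4] [-1.568 -0.07  -0.15 ] 29.55
```

View pics/s24.png

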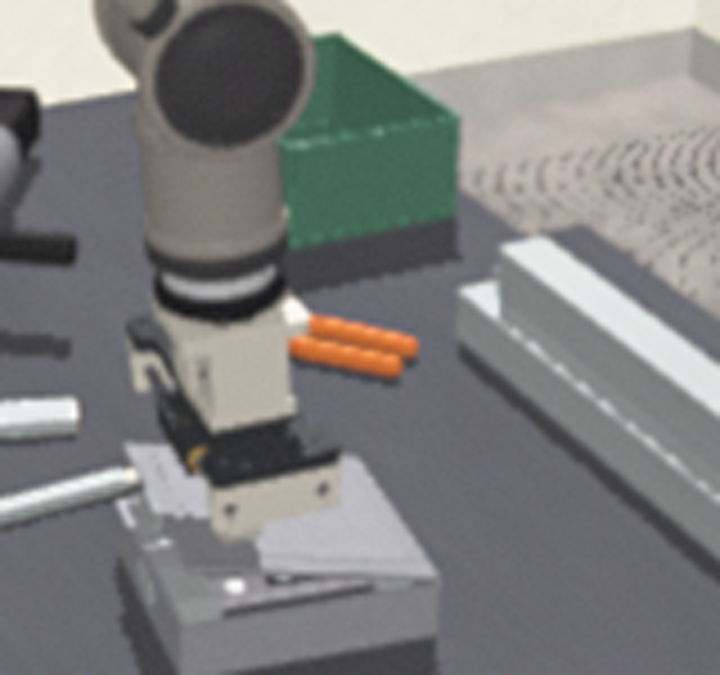

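>>> apply_moves(rows=[[[-0.1,0.4,0],0,0],[[-0.2,0.8,0],0,0],[[-0.3,1.15,0],0,0],[[-0.4,1.45,0],0,0],[[-0.45,1.7,0],0,0]])

```text
time: 30.22
tool_pos: [482.6, -9.2, 33.8]
tcp_rot: [-1.568, -0.069, -0.15]
contact_force: [0.5, -0.9, 1.3]
grip_width: 0.1
```

>>> apply_moves(rows=[[[-0.05,0.2,0],0,0],[[-0.1,0.4,0],0,0],[[-0.15,0.6,0],0,0],[[-0.2,0.75,0],0,0],[[-0.2,0.85,0],0,0]])

```text
time: 30.85
tool_pos: [481.1, -8.9, 25.1]
tcp_rot: [-1.568, -0.069, -0.15]
contact_force: [-0.3, 1.0, 0.5]
grip_width: 0.2
```

```bash
python3 lid.py .06 .03 0;python3 - <<'E'
from h import *
from plant import vision
save(vision.capture("side"),"s25",(260,130,420,260),4.5)
E
```

```text
0.06 [-40.   51.4] [ 0.12 -0.38 -0.12]
0.03 [-40.3  47.5] [ 0.06  0.01 -0.12]
0.0 [-40.5  43.5] [ 0.01  0.4  -0.12]
[-40.9 -43.8  47.5] [-0.3  1.   0.5] [-1.568 -0.069 -0.15 ] 30.85
```

View pics/s25.png

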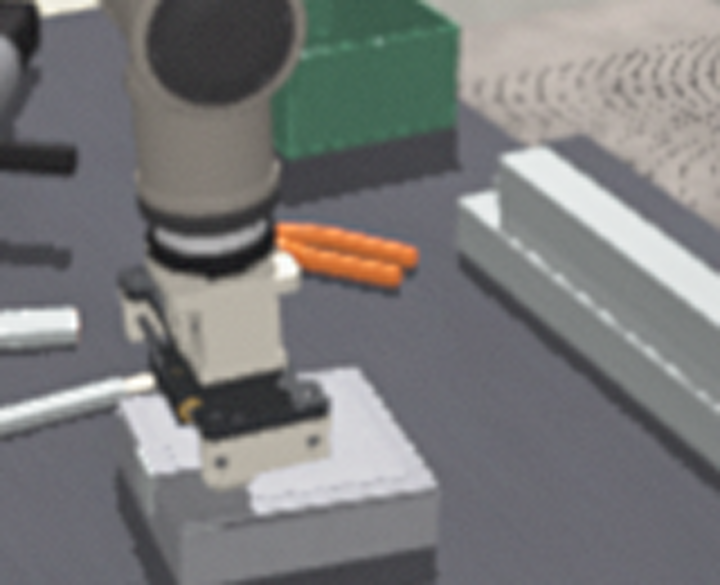

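>>> apply_moves(rows=[[[0,0.1,0],0,0],[[0,0.2,0],0,0],[[0,0.3,0],0,0],[[0,0.4,0],0,0]])

```text
time: 31.4
tool_pos: [481.2, -8.9, 21.0]
tcp_rot: [-1.568, -0.068, -0.15]
contact_force: [-2.7, -0.4, 9.2]
grip_width: 0.9
```

>>> apply_moves(rows=[[[0,0.08,0],0,0],[[0,0.15,0],0,0],[[0,0.2,0],0,0]])

```text
time: 31.78
tool_pos: [481.3, -8.9, 20.6]
tcp_rot: [-1.568, -0.069, -0.15]
contact_force: [-8.0, 0.9, 26.9]
grip_width: 0.6
```

The lid stopped on the rim: tip z is 43.2 against an expected 43.5 for the shut lid's outer face, and the force rose firmly. I'll back off and check.

>>> apply_moves(rows=[[[0,-0.3,0],0,0],[[0,-2,0],0,0],[[0,-5,0],0,0],[[0,-10,0],0,0],[[0,-14,0],0,0]])

```text
time: 32.4
tool_pos: [471.8, -7.8, 162.0]
tcp_rot: [-1.568, -0.07, -0.15]
contact_force: [0.7, 0.8, -0.9]
grip_width: 0.5
```

>>> apply_moves(rows=[[[0,-1,-4],0,0],[[0,-1,-9],0,0],[[0,-1,-14],0,0],[[0,-1,-19],0,0],[[0,-1,-22],0,0]])

```text
time: 33.02
tool_pos: [437.7, -227.5, 171.2]
tcp_rot: [-1.568, -0.07, -0.152]
contact_force: [0.4, 0.4, -1.0]
grip_width: 0.3
```

```bash
python3 - <<'E'
from h import *
from plant import vision
o,T=tool();print(o["tool_pos"],o["contact_force"],o["time"])
save(vision.capture("side"),"s26",(230,110,450,290),3.5);save(vision.capture("top"),"t26");
I=vision.camera_info("wrist");save(vision.capture("wrist"),"w26")
S=vision.camera_info("side")
print(((proj(S,case2w(*C,[[-82,-75,38.5],[-82,-75,43.5],[82,-75,43.5],[-82,75,43.5]]))-[230,110])*3.5).round(0))
E
```

```text
[ 437.69773623 -227.50088991  171.20598163] [ 0.38196634  0.40948252 -0.99045197] 33.025
[[243. 488.]
 [243. 482.]
 [444. 448.]
 [193. 383.]]
```

View pics/s26.png

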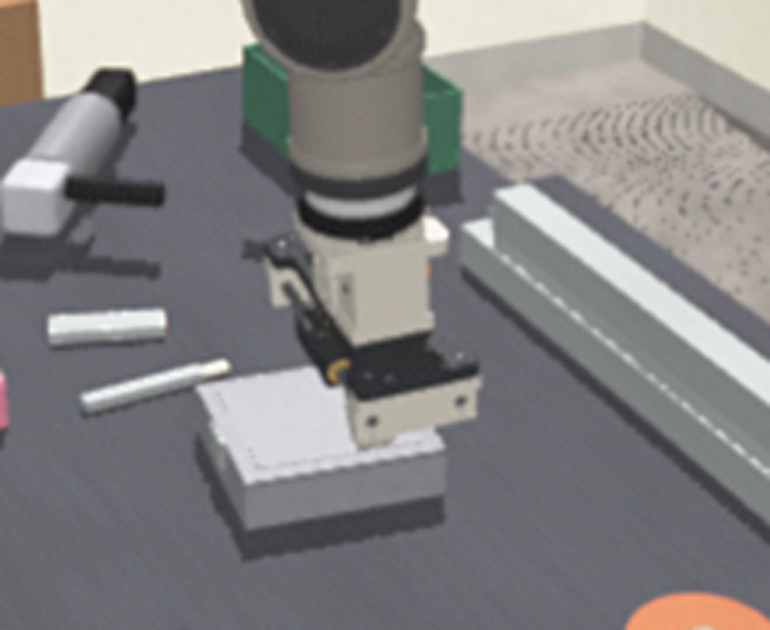

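View pics/t26.png

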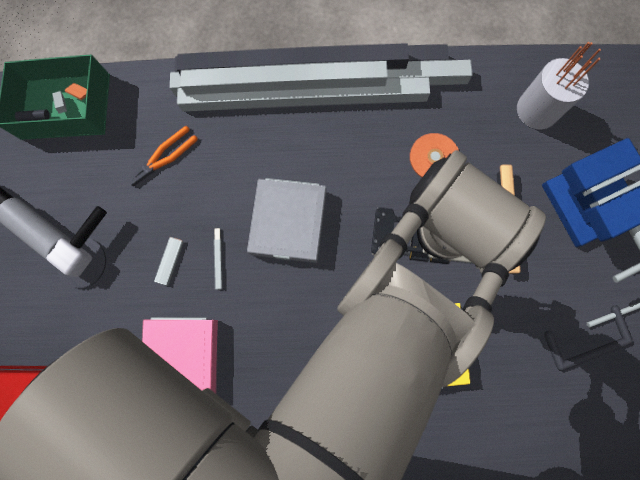

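View pics/w26.png

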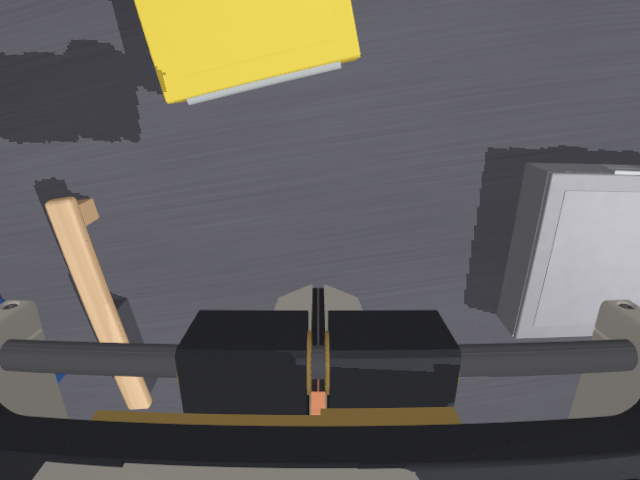

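>>> apply_moves(rows=[[[0,0,0],0,0],[[0,0,0],0,0]])

```text
time: 33.42
tool_pos: [438.0, -225.2, 171.0]
tcp_rot: [-1.567, -0.069, -0.151]
contact_force: [-0.1, 0.5, -0.5]
grip_width: 0.6
```

```bash
python3 - <<'E'
from h import *
from plant import order
o,T=tool();print(np.abs(o["dq"]).max(),o["time"]); print(order.close_job())
E
```

```text
0.003084247678703073 33.425
the job is handed in; nothing more can be done
None
```

The level is in the case under both the keeper and the lip, the lid is shut, and the job was handed in at 33.4 s.

**What I did:**
- I gripped the level about 29 mm off centre. The tool cannot tilt, so I tipped the level about 17° in the grip by pressing it on the case's near rim with roughly 9 N.
- I eased the near end under the keeper and pushed the pad back. I then swung the far end down past the lip, slid it about 5 mm under the lip while still gripped, and let go.
- With the fingers closed I pushed the lid round from behind and pressed it down until it stopped.

**Last checks:**
- **Level:** before the lid was shut, the wrist picture showed the vial window on its predicted home pixel. The far end was under the lip, the near end under the keeper, and the level lay flat below the rim.
- **Lid:** it stopped with the fingertips at 43.2 mm, against about 43.5 mm expected when shut. The side picture matches the shut outline.
- **Other things:** what the last top picture shows lies where it did at the start. The brush and the yellow case are partly behind the arm there. The feeler set was last seen in place before the lid was shut.
- **Robot:** it stood still and touched nothing when I handed in.

**What disagreed or went rough:**
- **Tool position:** the fingertips were about 36 mm further back than the stated 14 mm ahead of the reported TCP. My first grip therefore closed on air above the level. I measured the offset by touching the bench at about 13 N and used that from then on.
- **Tool tilt:** under the pad load the tool leaned about 4° and stayed that way.
- **Forces:** pushing against the pad read up to about 11 N, more than its 7.9 N, probably because of friction on the floor. With the level flat, the grip pressed it onto the floor with about 14 N for a moment. The last press on the shut lid peaked near 27 N.

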